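# Load the block in the spring-pusher nest and clamp it

## Robot

A 7-joint arm with a two-finger parallel gripper is mounted at the origin on a cart in front of the work surface, level with it; the furniture and walls round the work are solid. World frame = base frame: x ahead of the robot, y to its left, z up, the work surface at z = 0. Lengths are in mm, angles in rad, forces in N, time in s.
With the tool pointing down it reaches from about 425 to 975 mm from the base axis. Payload 16.7 kg.
Tool frame: the origin (TCP) lies at the very end of the fingers, on their centre line; the grasp point (between the pads) lies 19 mm behind it; y points along the fingers, z is the direction in which the jaws open and shut, and the axes are right-handed (so a half turn about y gives the same grasp; the last joint's range is limited). The gripper opens to 85 mm and grips with 20 to 120 N. Pads are 22 mm wide; open, the fingers measure 114 mm over their backs; the gripper's body (76 mm by 85 mm) begins 54 mm behind the grasp point. The pads swing forward as they close: fully open they stand 13 mm farther back than shut.
Start: joints at [1.077, 0.426, 0.074, 1.606, -0.034, 1.111, -0.067], TCP at [227.488, -635.471, 208.002] pointing down, gripper open.
Joint ranges: [-2.85, 2.85], [-0.5, 2.14], [-1.23, 1.37], [0.21, 2.46], [-1.02, 4.16], [0.16, 2.05], [-2.73, 2.73]. Speed limits (rad/s): [1.89, 1.89, 2.39, 2.39, 3.01, 3.01, 3.01].

## Interface

Orientations are given as a unit quaternion [x, y, z, w].
In Python, from workcell import r, cams, workorder gives the robot as it stands.
- The arm moves only by the tool jog_arm, never from a script. Its argument "steps" is a list of rows, each an object of numbers: "tx", "ty", "tz": the shift along the tool's x, y, z in m; "ax", "ay", "az": the turn, a rotation vector about the tool's x, y, z in degrees; "hand": the closure, from 0 (fully open) to 1 (shut). A call has 1 to 5 rows; each row shifts and turns the commanded pose from where the row before left it, along the tool's axes as they then stand; what a row does not reach is not made up. A row lasts 1/12 s, in which the tool goes at most 41.7 mm and 7.16 degrees, less where a joint would pass 70% of its speed; a pose out of reach is approached as far as the arm can. A call with a gripper value outside its range is refused whole. The fingers move at their own pace and stop on an object; "squeeze" is the grip in N (left out, the last holds). Time passes only in rows, so rows that do not move let the fingers close. It gives the time, the measured TCP pose, the force and the opening at its end, in the units of the state.
- r.state(): the state, without advancing time (a new reading comes with each control period).
- cams.read_camera(name): name is "side" or "top"; returns a dict with "frame" (420x560x3 uint8, red, green, blue), "mtx" (3x3 intrinsics, pixels), "view" (4x4, takes a point from world to camera coordinates). Camera axes: x right, y down, z forward; pixel columns grow to the right and rows downward; lengths in mm; the calibration is good to about 2 mm. A picture is of the moment at which its call begins. There is no depth.
- workorder.sign_off(): hands the job in, once; it reports no verdict.
The state is a dict: "time": time; "joint_pos": joint angles; "qd": joint speeds; "effort": joint torques, N m; "eef_pos": TCP position; "tool_rot": TCP orientation; "wrist_force": force on the tool from outside, world axes, zero at the start; "torque": the same for the moment, N m; "opening": finger opening in mm.
Only numpy, scipy, OpenCV 4.12 (cv2) and the standard library are available. Lean on these libraries where they do the work, as an engineer would, in place of code of your own. Each camera call takes 0.05 s, during which the arm holds its last target.

## Task

Load the milled aluminium block into the nest of the clamp fixture: lengthwise between the four locating pins, one short end against the back stops, and pressed down past the spring pusher at the front until it lies fully down and flat on the rest buttons. Only when it is fully home, swing the toggle clamp down by its red grip until the pad is on the block. Set the block down rather than dropping it, and leave the brush, the spanner and the plug gauge where they lie.

Things in the scene. Friction and masses are not known exactly. Their poses are not given: they have to be found in the camera images.
- work_block: loose milled aluminium block, 100 mm long along its own y, 70 mm wide along its own x, 20 mm thick, with a bore and four small holes seen in its top (solid for contact); about 0.25 to 0.5 kg. Origin: centre of its underside, z up. It starts flat on the bench to the right of the fixture; grip it across the 70 mm.
- clamp_fixture: fixture, fixed on the bench: grey ground steel plate 230 (x) x 300 (y) x 15 mm, toggle clamp at its back, nest before it. Origin: centre of the plate's underside; it stands turned, so that its x points roughly to the robot's left, towards the clamp ('back'); z up. Two plain dowels 30 mm tall stand outside the nest at (20, 125) and (-50, -125) mm.
- nest_seat (a point): point at (7, 0, 17.5) mm in the fixture frame (axes alike) where the origin of the block lies when it is fully home: flat on four round rest buttons (2.5 mm tall, 13 mm across, at x -30 and +44, y +/-24 mm), top 37.5 mm above the bench, one short end against the two back stop pins, long axis along x, either end first.
- back_stop (a point): tip of one of the two back stop pins, at x +62, y +/-22 mm in the fixture frame, shaped like the locating pins; the block's end rests against their front at x = +57 mm. A low bar, 6 mm above the plate, runs across behind them.
- pin_front (a point): tip of one of four steel locating pins at the nest's sides, at x -20 and +47, y +/-41.5 mm in the fixture frame; each 10 mm thick, 16 mm tall above the plate, the upper 7 mm a cone. The block's 70 mm width goes between them with 1.5 mm play each side. From x -14 to +41 mm the sides of the nest are free for fingers.
- pusher_housing_top (a point): middle of the top of the dark pusher housing on the plate at the front of the nest: 34 (x) x 41 (y) x 21 mm, screw heads 4 mm more; fixture x from -83 to -49 mm, its set screw to -97 mm.
- pusher_tip (a point): fixed point (-41, 0, 23) mm in the fixture: the knee of the brass spring pusher when out; its face is upright below, above slopes back 30 deg for 12 mm. It yields (3.5 N + 0.8 N/mm) and pushes the block to the back stops. A block let down hangs by its front edge on the slope, 4 to 9 mm high; 6 to 20 N down near that edge slides it to the buttons, where it goes hard. The back end may hang too: press the middle.
- clamp_grip (a point): point on the axis of the red upright grip of the toggle clamp, 80 mm from the hinge axis; it moves with the clamp. The grip is 22 mm wide (fixture y), 18 mm thick and reaches from 45 to 120 mm from the hinge axis. With the clamp closed it stands straight up (point 160 mm above the bench); with the clamp open it leans back (fixture +x), nearly level.
- clamp_hinge (a point): centre of the clamp's hinge axis, which runs along the fixture's y, at (103, 0, 80) mm in the fixture frame.
- clamp_pad (a point): centre of the underside of the clamp's pad (18 mm across, on a spindle 91 mm in front of the hinge when closed); it moves with the clamp. While the clamp is open, the arm stands up and the pad hangs over the nest, about 0.14 m above the bench, so a hand coming straight down on the block's middle would hit it.
- clamp_fixture_arm (a joint): angle of the toggle clamp, rad: 0 fully closed (pad 36.5 mm above the bench, on a block that is home it stops at about 0.01), 1.4 fully open. It stays where it is left (friction 0.15 N m, no spring). Opening takes the pad up and the red grip back.
- brush: flat chip brush, 169 x 36 x 13 mm, bystander on the bench beyond the block; origin centre of underside.
- spanner_13: ring-open spanner, 178 x 34 x 10 mm, bystander on the bench between the block and the bench's front edge; origin centre of underside, long along its own x.
- plug_gauge: double-ended plug gauge, 99 x 19 x 19 mm, bystander on the bench left of the fixture, behind the clamp; origin centre of underside, long along its own x.
Not all that is in view belongs to the job. What is shaped like the work_block but pink is not meant.

How it is judged (in metres and radians):
On the way, in this order (a step that is already met when the one before it is completed fails the run):
1. the block is fully home and flat in the nest while the clamp is still open (above 0.7 rad) (x of work_block in the frame of nest_seat between -0.004 and 0.004 m and y of work_block in the frame of nest_seat between -0.004 and 0.004 m and z of work_block in the frame of nest_seat between -0.002 and 0.002 m and angle between work_block's own z axis and vertical below 0.025 rad and angle between the y axis of work_block and the x axis of nest_seat, either way round below 0.07 rad and value of joint clamp_fixture_arm above 0.7 rad), for 0.3 s.
2. the clamp is closed on the block, which is still home (x of work_block in the frame of nest_seat between -0.004 and 0.004 m and y of work_block in the frame of nest_seat between -0.004 and 0.004 m and z of work_block in the frame of nest_seat between -0.002 and 0.002 m and angle between work_block's own z axis and vertical below 0.025 rad and angle between the y axis of work_block and the x axis of nest_seat, either way round below 0.07 rad and value of joint clamp_fixture_arm below 0.045 rad), for 0.2 s.
At the end, for the whole second after the job is handed in: The block rests in the nest within 4 mm of home in x and y, 2 mm in height, 0.025 rad of level and 0.07 rad of the fixture's axis (either way round); the clamp is closed below 0.045 rad; both are at rest (all of step 2 and velocity of joint clamp_fixture_arm between -0.05 and 0.05 rad/s and linear speed of work_block below 0.02 m/s); the robot touches nothing.
It fails at once if the clamp is swung down (below 0.25 rad) while the block is not fully down in the nest (6 mm sideways, 3.5 mm in height, 0.045 rad of level) (value of joint clamp_fixture_arm below 0.25 rad and not (x of work_block in the frame of nest_seat between -0.006 and 0.006 m and y of work_block in the frame of nest_seat between -0.006 and 0.006 m and z of work_block in the frame of nest_seat between -0.0035 and 0.0035 m and angle between work_block's own z axis and vertical below 0.045 rad and angle between the y axis of work_block and the x axis of nest_seat, either way round below 0.1 rad)).
It fails at once if the block is dropped (falls freely at over 0.6 m/s) (contact force between work_block and anything else below 0.1 N and linear speed of work_block above 0.6 m/s).
It fails at once if the brush is shifted by over 30 mm (distance of brush from where it was at the start of the episode above 0.03 m).
It fails at once if the spanner is shifted by over 30 mm (distance of spanner_13 from where it was at the start of the episode above 0.03 m).
It fails at once if the plug gauge is shifted by over 30 mm (distance of plug_gauge from where it was at the start of the episode above 0.03 m).
It also fails if it takes over 72 s, if anything falls off the work surface, if the arm or the gripper's body presses on something with over 40 N, if the wrist force passes 120 N, or if a joint passes its speed limit or range.

## Working session

There is one attempt and no reset: what is moved stays moved. The work goes in short steps, Python scripts to look and compute and a tool call to move; the robot and the scene stay as the last step left them, time stands still between calls to the robot, and variables do not carry over. Pictures are saved under pics/ and viewed, and the job is handed in when it is done.

Besides the shell and the picture viewer there is one more tool, called after "Emit:" as name([rows], argument=value, ...), one row to a line, values as JSON. jog_arm: Moves the arm, as the interface text tells. Its arguments: {"type":"object","properties":{"steps":{"type":"array"},"squeeze":{"type":"number"}},"required":["steps"]}

```bash
ls; mkdir -p pics; python3 - <<'E'
from workcell import r,cams,workorder
import cv2,numpy as np
print(r.state())
for n in("side","top"):
    d=cams.read_camera(n); cv2.imwrite(f"pics/{n}0.png",d["frame"][:,:,::-1]); print(n,d["mtx"].tolist(),np.round(d["view"],4).tolist())
E
```

```text
pics
{'time': 0.0, 'joint_pos': array([ 1.07750916,  0.42675397,  0.07384113,  1.60661231, -0.03410649,
        1.11078923, -0.06709684]), 'qd': array([-4.95919162e-04, -1.69098845e-04,  5.38930649e-04,  2.36313021e-03,
        6.73480904e-05,  8.93848096e-04,  4.37642919e-04]), 'effort': array([-1.52545003e-04, -9.49834228e+01,  3.76104891e+00, -4.63505316e+01,
        1.91742287e-02,  1.02232004e-02, -1.31560873e-04]), 'eef_pos': array([ 227.34228727, -635.09678897,  207.29332117]), 'tool_rot': array([-0.12105096,  0.69713485, -0.69623938,  0.12083207]), 'wrist_force': array([ 0.23011116,  0.10703842, -0.098521  ]), 'torque': array([ 0.04118108, -0.03102171,  0.06779541]), 'opening': 85.4666480744246}
side [[388.31777386657734, 0.0, 281.10337710788116], [0.0, 388.31777386657734, 204.7289531847402], [0.0, 0.0, 1.0]] [[-0.9141, -0.4054, 0.0121, 478.2145], [-0.2812, 0.6119, -0.7393, 182.0672], [0.2923, -0.6792, -0.6733, 957.0491], [0.0, 0.0, 0.0, 1.0]]
top [[470.1973698304604, 0.0, 282.02620631205184], [0.0, 470.1973698304604, 204.9029429880612], [0.0, 0.0, 1.0]] [[0.0146, -0.9997, -0.0208, 70.8623], [-0.9953, -0.0126, -0.0958, 518.4428], [0.0955, 0.0221, -0.9952, 1208.2574], [0.0, 0.0, 0.0, 1.0]]
```

View pics/side0.png

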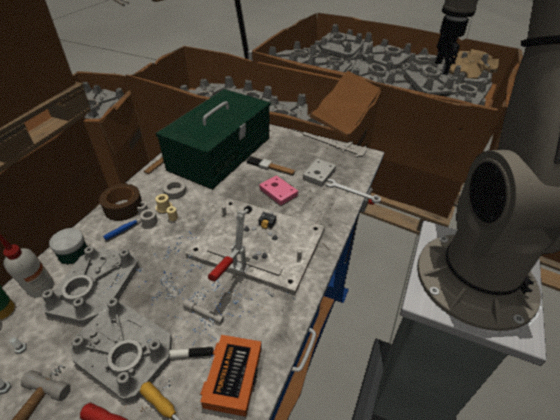

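View pics/top0.png

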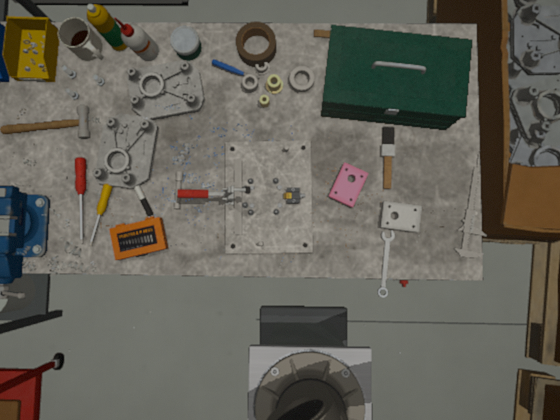

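```bash
python3 - <<'E'
import cv2
t=cv2.imread("pics/top0.png");s=cv2.imread("pics/side0.png")
cv2.imwrite("pics/tz1.png",cv2.resize(t[130:260,160:330],None,fx=4.6,fy=4.6,interpolation=cv2.INTER_CUBIC))
cv2.imwrite("pics/tz2.png",cv2.resize(t[190:245,365:435],None,fx=10,fy=10,interpolation=cv2.INTER_CUBIC))
cv2.imwrite("pics/sz1.png",cv2.resize(s[140:290,180:390],None,fx=3.8,fy=3.8,interpolation=cv2.INTER_CUBIC))
E
```

```text
(no output)
```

View pics/tz1.png

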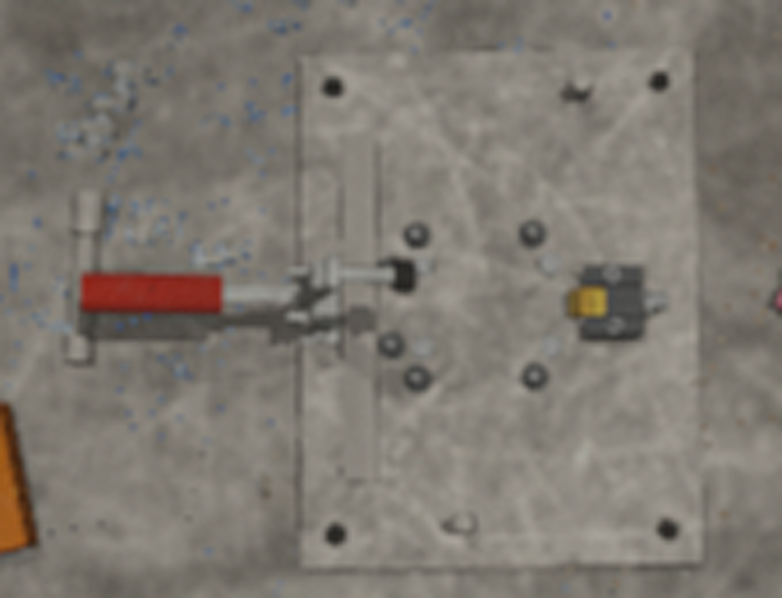

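View pics/tz2.png

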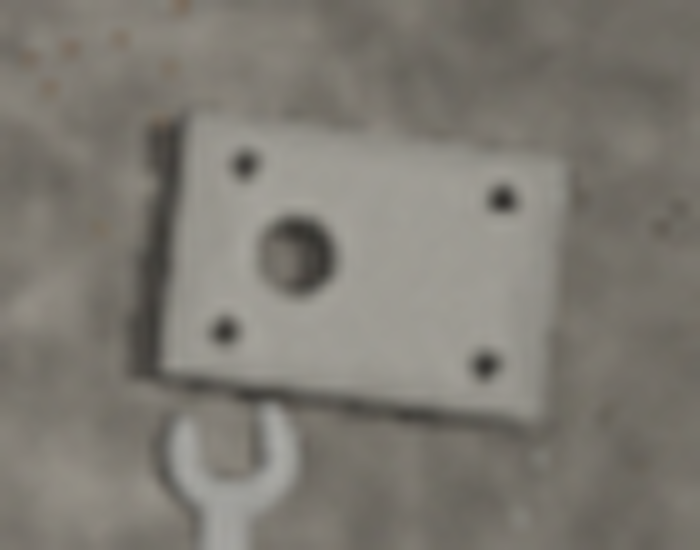

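View pics/sz1.png

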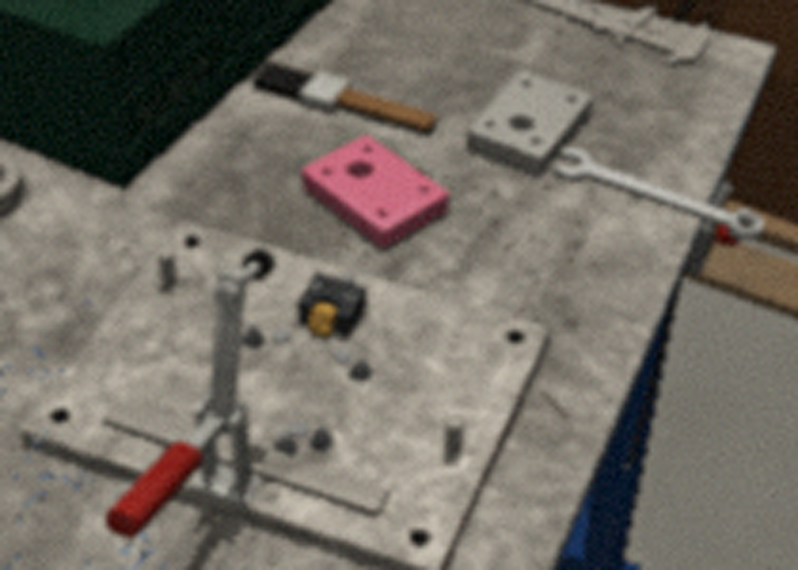

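```bash
cat > h.py <<'E'
import numpy as np, cv2, json, os
from scipy.optimize import least_squares
from scipy.spatial.transform import Rotation as R
C=json.load(open("cal.json")) if os.path.exists("cal.json") else None
def proj(cam,P):
    K=np.array(C[cam]["mtx"]);V=np.array(C[cam]["view"]);P=np.atleast_2d(P)
    c=P@V[:3,:3].T+V[:3,3];p=c@K.T;return p[:,:2]/p[:,2:]
def back(cam,uv,z):
    K=np.array(C[cam]["mtx"]);V=np.array(C[cam]["view"])
    d=V[:3,:3].T@np.linalg.inv(K)@np.array([uv[0],uv[1],1.]);o=-V[:3,:3].T@V[:3,3]
    return o+d*(z-o[2])/d[2]
def uz(o,f,p): return np.array([(p[0]+.5)/f-.5+o[0],(p[1]+.5)/f-.5+o[1]])
def pose(q): # x,y,yaw -> fn
    c,s=np.cos(q[2]),np.sin(q[2])
    return lambda P:np.c_[q[0]+c*P[:,0]-s*P[:,1],q[1]+s*P[:,0]+c*P[:,1],P[:,2]]
E
python3 - <<'E'
from workcell import cams
import json
json.dump({n:{k:cams.read_camera(n)[k].tolist() for k in("mtx","view")} for n in("side","top")},open("cal.json","w"))
from h import *
t1=lambda p:uz((160,130),4.6,p);t2=lambda p:uz((365,190),10,p);s1=lambda p:uz((180,140),3.8,p)
obs=[("top",(47,-41.5,31),t1((416,232))),("top",(-20,-41.5,31),t1((531,231))),("top",(47,41.5,31),t1((416,377))),("top",(-20,41.5,31),t1((534,376))),
("top",(62,22,31),t1((391,344))),("top",(20,125,45),t1((456,521))),("top",(-50,-125,45),t1((572,90))),
("top",(-115,-150,15),t1((692,48))),("top",(-115,150,15),t1((703,563))),("top",(115,150,15),t1((300,567))),
("side",(-20,-41.5,31),s1((253,330))),("side",(-20,41.5,31),s1((360,365))),("side",(47,41.5,31),s1((320,434))),("side",(62,22,31),s1((287,437))),
("side",(20,125,45),s1((453,427))),("side",(-50,-125,45),s1((167,259)))]
def f(q,full=0):
    g=pose(q);e=np.array([proj(c,g(np.array([p],float)))[0]-o for c,p,o in obs])
    return e if full else e.ravel()
b=back("top",(268,197),15);print(b)
for sel in ("both",):
    s=least_squares(f,[b[0],b[1],np.pi/2],loss="soft_l1");q=s.x
    print(q,np.degrees(q[2]));print(np.round(f(q,1),1).tolist())
    np.save("fix.npy",q)
allo=obs
for c in("top","side"):
    obs=[o for o in allo if o[0]==c]
    print(c,least_squares(f,q,loss="soft_l1").x)
# block
bo=[("top",(-1,-1),t2((185,115))),("top",(-1,1),t2((568,155))),("top",(1,1),t2((545,415))),("top",(1,-1),t2((160,372))),
("side",(-1,1),s1((518,70))),("side",(1,1),s1((592,102))),("side",(1,-1),s1((542,158))),("side",(-1,-1),s1((470,128)))]
for c,p,o in bo: print(c,p,back(c,o,20).round(1))
E
```

```text
[539.03764764 115.68270427  15.        ]
[540.70480424 117.22429897   1.59852672] 91.5888344320885
[[-0.9, 0.2], [-0.5, 0.0], [-0.7, 0.2], [-0.8, 0.0], [-1.1, -0.0], [0.8, 0.7], [1.5, -1.9], [-0.3, 0.0], [-0.5, 0.6], [-0.5, 0.9], [-0.2, -1.0], [0.2, -1.4], [0.2, -1.6], [-0.7, -0.4], [0.5, -1.1], [-0.2, -1.4]]
top [541.18824417 116.07768737   1.59849248]
side [538.90536988 120.69813094   1.59640646]
top (-1, -1) [ 531.5 -187.2   20. ]
top (-1, 1) [ 522.2 -287.    20. ]
top (1, 1) [ 454.  -280.1   20. ]
top (1, -1) [ 463.9 -180.3   20. ]
side (-1, 1) [ 523.7 -286.4   20. ]
side (1, 1) [ 450.2 -269.    20. ]
side (1, -1) [ 463.7 -179.2   20. ]
side (-1, -1) [ 531.5 -191.6   20. ]
```

```bash
python3 - <<'E'
from h import *
t1=lambda p:uz((160,130),4.6,p);t2=lambda p:uz((365,190),10,p);s1=lambda p:uz((180,140),3.8,p)
obs=[("top",(47,-41.5,31),t1((416,232))),("top",(-20,-41.5,31),t1((531,231))),("top",(47,41.5,31),t1((416,377))),("top",(-20,41.5,31),t1((534,376))),
("top",(62,22,31),t1((391,344))),
("top",(-115,-150,15),t1((692,48))),("top",(-115,150,15),t1((703,563))),("top",(115,150,15),t1((300,567)))]
def f(q,full=0):
    g=pose(q);e=np.array([proj(c,g(np.array([p],float)))[0]-o for c,p,o in obs])
    return e if full else e.ravel()
q=least_squares(f,[540,116,1.59],loss="soft_l1").x
print(q);print(np.round(f(q,1),2).tolist());np.save("fix.npy",q)
# block rectangle fit
bo=[("top",(-1,-1),t2((185,115))),("top",(-1,1),t2((568,155))),("top",(1,1),t2((545,415))),("top",(1,-1),t2((160,372)))]
def fb(v):
    g=pose(v);return np.concatenate([proj(c,g(np.array([[-35.*p[0],50.*p[1],20.]])))[0]-o for c,p,o in bo])
vb=least_squares(fb,[492,-233,np.pi]).x;print("block",vb,np.degrees(vb[2])%360,fb(vb).round(2));np.save("blk.npy",vb)
for n,p,z in (("spanner tip",(170,415),8),("spanner tip r",(275,400),8),("sp right",(300,440),8)):
    P=back("top",t2(p),z);c,s=np.cos(vb[2]),np.sin(vb[2]);d=P[:2]-vb[:2];print(n,P.round(1),"blockframe",np.round([c*d[0]+s*d[1],-s*d[0]+c*d[1]],1))
# clamp
g=pose(q)
for th in (1.0,1.1,1.2,1.3,1.4):
    pad=(103-91*np.cos(th)-43.5*np.sin(th),0,80+91*np.sin(th)-43.5*np.cos(th))
    tip=(103+120*np.sin(th),0,80+120*np.cos(th)); b0=(103+45*np.sin(th),0,80+45*np.cos(th))
    W=g(np.array([pad,tip,b0]));print(th,np.round(pad),[((proj("top",W)-[160,130])*4.6).round().tolist(),((proj("side",W)-[180,140])*3.8).round().tolist()])
E
```

```text
[541.35109639 115.46346578   1.59835109]
[[-0.27, -0.01], [0.2, -0.2], [-0.07, -0.08], [-0.09, -0.23], [-0.4, -0.24], [0.38, -0.19], [0.13, 0.39], [0.12, 0.65]]
block [ 493.26777382 -233.63409049    3.01335677] 172.65262513758833 [ -2.77  25.29  -2.83  26.71   2.56 -25.77   3.01 -26.79]
spanner tip [ 453.2 -185.1    8. ] blockframe [ 45.9 -43. ]
spanner tip r [ 457.5 -212.7    8. ] blockframe [ 38.1 -16.2]
sp right [ 447.1 -219.1    8. ] blockframe [47.7 -8.5]
1.0 [ 17.   0. 133.] [[[453.0, 279.0], [92.0, 282.0], [227.0, 289.0]], [[276.0, 266.0], [127.0, 467.0], [188.0, 434.0]]]
1.1 [ 23.   0. 141.] [[[441.0, 277.0], [85.0, 284.0], [224.0, 290.0]], [[272.0, 262.0], [124.0, 487.0], [187.0, 441.0]]]
1.2 [ 29.   0. 149.] [[[427.0, 275.0], [81.0, 287.0], [222.0, 291.0]], [[267.0, 260.0], [121.0, 506.0], [186.0, 447.0]]]
1.3 [ 37.   0. 156.] [[[412.0, 274.0], [79.0, 290.0], [221.0, 292.0]], [[261.0, 259.0], [120.0, 524.0], [185.0, 454.0]]]
1.4 [ 45.   0. 162.] [[[395.0, 272.0], [80.0, 292.0], [220.0, 293.0]], [[255.0, 259.0], [120.0, 541.0], [185.0, 460.0]]]
```

```bash
cat >> h.py <<'E'
def frame(jaw, tilt_axis_dir=None, lean=0., ldir=None):
    """tool R: y=fingers dir, z=jaw. lean deg: hand top leans toward ldir (horizontal, perpendicular to jaw)"""
    z=np.array([jaw[0],jaw[1],0.]);z/=np.linalg.norm(z)
    l=np.array([ldir[0],ldir[1],0.]);l-=z*(l@z);l/=np.linalg.norm(l)
    a=np.radians(lean); y=-np.cos(a)*np.array([0,0,1.])-np.sin(a)*l
    return np.c_[np.cross(y,z),y,z]
def plan(p1,R1,st=None):
    from workcell import r
    st=st or r.state();p0=st["eef_pos"];R0=R.from_quat(st["tool_rot"])
    rv=(R0.inv()*R.from_matrix(R1)).as_rotvec(degrees=True) if R1 is not None else np.zeros(3)
    d=R0.inv().apply(np.array(p1)-p0)
    print("t %.1f F"%st["time"],st["wrist_force"].round(1),"op %.1f"%st["opening"],"p",p0.round(1))
    print("tool shift mm",d.round(1),"|d|%.0f"%np.linalg.norm(d),"rot deg",rv.round(2))
    if R1 is not None: print("shift in target tool axes",(np.array(R1).T@(np.array(p1)-p0)).round(1))
    return d,rv
E
python3 - <<'E'
from h import *
from workcell import r
print(R.from_quat(r.state()["tool_rot"]).as_matrix().round(3))
u=np.array([.0968,.9953]);w=np.array([-u[1],u[0]])
b=np.array([492.9,-233.65]);
for s in(1,-1):
  R1=frame(s*w,lean=18,ldir=-u);print(R1.round(3))
  g=b-10*u
  plan([g[0],g[1],120],R1)
E
```

```text
[[-0.941 -0.     0.337]
 [-0.337  0.    -0.941]
 [-0.    -1.    -0.   ]]
[[ 0.092  0.03  -0.995]
 [ 0.947  0.308  0.097]
 [ 0.309 -0.951  0.   ]]
t 0.3 F [-0.3 -0.   0.3] op 85.6 p [ 227.5 -635.3  207.8]
tool shift mm [-381.    87.9 -279.7] |d|481 rot deg [-18.06 114.15 -11.44]
shift in target tool axes [ 368.   211.9 -225.3]
[[-0.092  0.03   0.995]
 [-0.947  0.308 -0.097]
 [-0.309 -0.951  0.   ]]
t 0.3 F [-0.3 -0.   0.3] op 85.6 p [ 227.5 -635.3  207.8]
tool shift mm [-381.    87.9 -279.7] |d|481 rot deg [-10.15 -64.2   16.02]
shift in target tool axes [-368.   211.9  225.3]
```

Emit:
jog_arm([
  {"tx":-0.035,"tz":-0.025},
  {"tx":-0.035,"tz":-0.025},
  {"tx":-0.035,"tz":-0.025},
  {"tx":-0.035,"tz":-0.025},
  {"tx":-0.035,"tz":-0.025},
])

```text
schema error: expected keys tx, ty, tz, ax, ay, az, hand
```

Emit:
jog_arm([
  {"tx":-0.035,"tz":-0.025},
  {"tx":-0.035,"tz":-0.025},
  {"tx":-0.035,"tz":-0.025},
  {"tx":-0.035,"tz":-0.025},
  {"tx":-0.035,"tz":-0.025},
])

```text
schema error: expected keys tx, ty, tz, ax, ay, az, hand
```

Emit:
jog_arm([
  {"ay":-6.5},
  {"ay":-6.5},
  {"ay":-6.5},
  {"ay":-6.5},
  {"ay":-6.5},
])

```text
schema error: expected keys tx, ty, tz, ax, ay, az, hand
```

Emit:
jog_arm([
  {"ay":-6.5},
  {"ay":-6.5},
  {"ay":-6.5},
  {"ay":-6.5},
  {"ay":-6.5},
])

```text
schema error: expected keys tx, ty, tz, ax, ay, az, hand
```

```bash
cat > pk.py <<'E'
from h import *
import sys
u=np.array([.0968,.9953]);w=np.array([-u[1],u[0]])
b=np.array([492.9,-233.65]);g=b-10*u
R1=frame(-w,lean=18,ldir=-u)
if __name__=="__main__":
  plan([g[0],g[1],float(sys.argv[1])],R1)
E
python3 pk.py 120
```

```text
t 0.3 F [-0.3 -0.   0.3] op 85.6 p [ 227.5 -635.3  207.8]
tool shift mm [-381.    87.9 -279.7] |d|481 rot deg [-10.15 -64.2   16.02]
shift in target tool axes [-368.   211.9  225.3]
```

All keys are needed in each row.

Emit:
jog_arm([
  {"tx":-0.03,"ty":0,"tz":-0.022,"ax":0,"ay":0,"az":0,"hand":0},
  {"tx":-0.03,"ty":0,"tz":-0.022,"ax":0,"ay":0,"az":0,"hand":0},
  {"tx":-0.03,"ty":0,"tz":-0.022,"ax":0,"ay":0,"az":0,"hand":0},
  {"tx":-0.03,"ty":0,"tz":-0.022,"ax":0,"ay":0,"az":0,"hand":0},
  {"tx":-0.03,"ty":0,"tz":-0.022,"ax":0,"ay":0,"az":0,"hand":0},
])

```text
time: 0.72
eef_pos: [332.3, -479.8, 208.1]
tool_rot: [0.121, -0.697, 0.697, -0.121]
wrist_force: [1.2, 0.6, -0.2]
opening: 85.5
```

Emit:
jog_arm([
  {"tx":-0.03,"ty":0,"tz":-0.022,"ax":0,"ay":0,"az":0,"hand":0},
  {"tx":-0.03,"ty":0,"tz":-0.022,"ax":0,"ay":0,"az":0,"hand":0},
  {"tx":-0.03,"ty":0,"tz":-0.022,"ax":0,"ay":0,"az":0,"hand":0},
  {"tx":-0.03,"ty":0,"tz":-0.022,"ax":0,"ay":0,"az":0,"hand":0},
  {"tx":-0.03,"ty":0,"tz":-0.022,"ax":0,"ay":0,"az":0,"hand":0},
])

```text
time: 1.13
eef_pos: [436.5, -325.6, 208.2]
tool_rot: [0.121, -0.697, 0.697, -0.121]
wrist_force: [0.9, -0.1, -0.5]
opening: 85.5
```

Emit:
jog_arm([
  {"tx":0,"ty":0,"tz":0,"ax":0,"ay":-6.5,"az":0,"hand":0},
  {"tx":0,"ty":0,"tz":0,"ax":0,"ay":-6.5,"az":0,"hand":0},
  {"tx":0,"ty":0,"tz":0,"ax":0,"ay":-6.5,"az":0,"hand":0},
  {"tx":0,"ty":0,"tz":0,"ax":0,"ay":-6.5,"az":0,"hand":0},
  {"tx":0,"ty":0,"tz":0,"ax":0,"ay":-6.5,"az":0,"hand":0},
])

```text
time: 1.55
eef_pos: [435.8, -327.2, 208.1]
tool_rot: [0.313, -0.634, 0.634, -0.313]
wrist_force: [0.2, -0.3, 0.3]
opening: 85.5
```

Emit:
jog_arm([
  {"tx":0,"ty":0,"tz":0,"ax":0,"ay":-6.5,"az":0,"hand":0},
  {"tx":0,"ty":0,"tz":0,"ax":0,"ay":-6.5,"az":0,"hand":0},
  {"tx":0,"ty":0,"tz":0,"ax":0,"ay":-6.5,"az":0,"hand":0},
  {"tx":0,"ty":0,"tz":0,"ax":0,"ay":-6.5,"az":0,"hand":0},
  {"tx":0,"ty":0,"tz":0,"ax":0,"ay":-6.5,"az":0,"hand":0},
])

```text
time: 1.97
eef_pos: [435.8, -327.3, 208.0]
tool_rot: [-0.478, 0.521, -0.521, 0.478]
wrist_force: [-0.2, -0.2, -0.1]
opening: 85.3
```

```bash
python3 pk.py 120
```

```text
t 2.0 F [-0.2 -0.2 -0.1] op 85.3 p [ 435.8 -327.3  208. ]
tool shift mm [-88.2  88.   48.7] |d|134 rot deg [ 0.09  0.56 18.  ]
shift in target tool axes [-57.2 111.1  47.8]
```

Emit:
jog_arm([
  {"tx":-0.035,"ty":0.005,"tz":0.019,"ax":0,"ay":0,"az":0,"hand":0},
  {"tx":-0.035,"ty":0.005,"tz":0.019,"ax":0,"ay":0,"az":0,"hand":0},
  {"tx":-0.018,"ty":0.008,"tz":0.011,"ax":0,"ay":0.5,"az":6,"hand":0},
  {"tx":0,"ty":0,"tz":0,"ax":0,"ay":0,"az":6,"hand":0},
  {"tx":0,"ty":0,"tz":0,"ax":0,"ay":0,"az":6,"hand":0},
])

```text
time: 2.38
eef_pos: [494.5, -241.9, 190.9]
tool_rot: [-0.386, 0.592, -0.442, 0.553]
wrist_force: [-0.8, -0.9, 0.1]
opening: 85.5
```

```bash
python3 pk.py 60; python3 - <<'E'
from workcell import cams
import cv2
for n in("side","top"):
    cv2.imwrite(f"pics/{n}1.png",cams.read_camera(n)["frame"][:,:,::-1])
s=cv2.imread("pics/side1.png");t=cv2.imread("pics/top1.png")
cv2.imwrite("pics/c1.png",cv2.hconcat([cv2.resize(s[90:240,260:390],None,fx=3,fy=3,interpolation=2),cv2.resize(t[150:300,340:470],None,fx=3,fy=3,interpolation=2)]))
E
```

```text
t 2.4 F [-0.8 -0.9  0.1] op 85.5 p [ 494.5 -241.9  190.9]
tool shift mm [ 42.9 123.7  -2.7] |d|131 rot deg [-0.13  0.06 -0.29]
shift in target tool axes [ 42.3 123.9  -2.4]
```

View pics/c1.png

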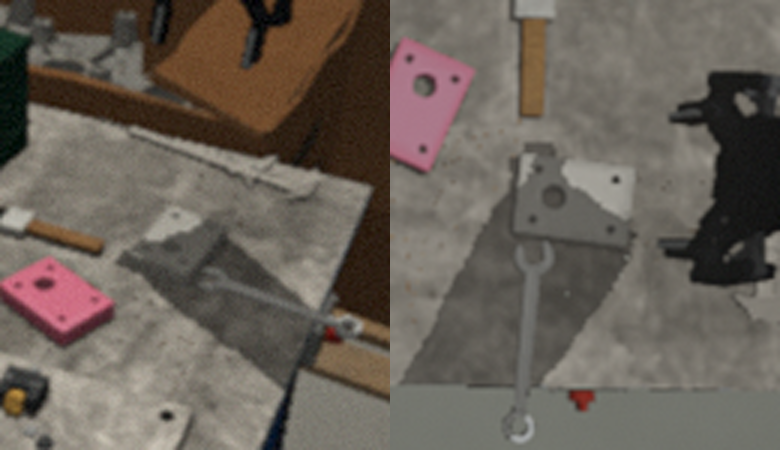

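```bash
python3 - <<'E'
from h import *
from workcell import r
st=r.state();p=st["eef_pos"];M=R.from_quat(st["tool_rot"]).as_matrix();print(p,M.round(2))
t=cv2.imread("pics/top1.png");s=cv2.imread("pics/side1.png")
for c,im in(("top",t),("side",s)):
    for dz in(-42,0,42):
        for k in (0,13,19,32,73):
            q=proj(c,p-M[:,1]*k+M[:,2]*dz)[0];print(c,dz,k,q.round())
            cv2.circle(im,(int(round(q[0])),int(round(q[1]))),1,(0,0,255),-1)
    cv2.imwrite(f"pics/{c}1a.png",im)
cv2.imwrite("pics/c1a.png",cv2.hconcat([cv2.resize(s[0:150,300:430],None,fx=3,fy=3,interpolation=2),cv2.resize(t[150:300,390:520],None,fx=3,fy=3,interpolation=2)]))
E
```

```text
[ 491.54539505 -247.45451055  188.68437974] [[-0.1   0.03  0.99]
 [-0.94  0.31 -0.11]
 [-0.31 -0.95 -0.  ]]
top -42 0 [423. 230.]
top -42 13 [426. 230.]
top -42 19 [428. 230.]
top -42 32 [431. 230.]
top -42 73 [443. 229.]
top 0 0 [424. 211.]
top 0 13 [428. 211.]
top 0 19 [429. 211.]
top 0 32 [433. 211.]
top 0 73 [444. 210.]
top 42 0 [426. 193.]
top 42 13 [429. 192.]
top 42 19 [431. 192.]
top 42 32 [435. 192.]
top 42 73 [446. 190.]
side -42 0 [339. 125.]
side -42 13 [340. 120.]
side -42 19 [341. 118.]
side -42 32 [342. 114.]
side -42 73 [345.  99.]
side 0 0 [326. 121.]
side 0 13 [327. 116.]
side 0 19 [327. 114.]
side 0 32 [328. 110.]
side 0 73 [331.  96.]
side 42 0 [313. 117.]
side 42 13 [314. 113.]
side 42 19 [314. 111.]
side 42 32 [315. 106.]
side 42 73 [318.  92.]
```

View pics/c1a.png

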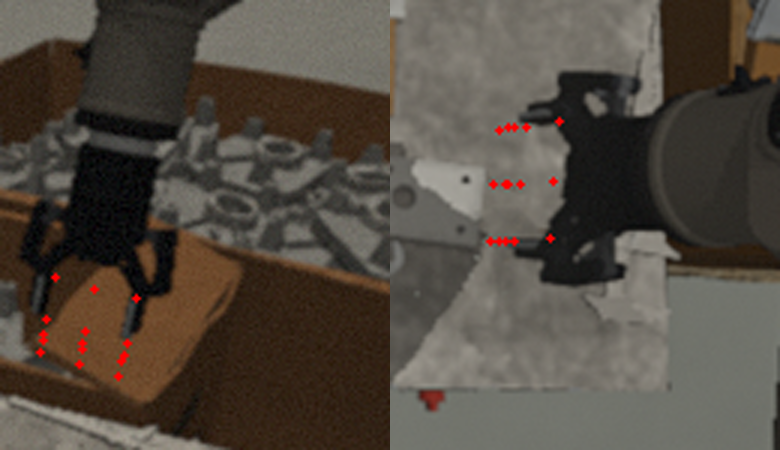

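```bash
sed -i 's/g=b-10\*u/g=b-6*u/' pk.py; python3 pk.py 45
```

```text
t 2.5 F [ 0.1 -0.2 -0.4] op 85.6 p [ 491.5 -247.5  188.7]
tool shift mm [ 37.5 138.9   0.2] |d|144 rot deg [-0.06 -0.58 -0.25]
shift in target tool axes [ 36.9 139.1   0. ]
```

Emit:
jog_arm([
  {"tx":0.01,"ty":0.035,"tz":0,"ax":0,"ay":-0.6,"az":0,"hand":0},
  {"tx":0.01,"ty":0.035,"tz":0,"ax":0,"ay":0,"az":0,"hand":0},
  {"tx":0.01,"ty":0.035,"tz":0,"ax":0,"ay":0,"az":0,"hand":0},
  {"tx":0.008,"ty":0.03,"tz":0,"ax":0,"ay":0,"az":0,"hand":0},
  {"tx":0,"ty":0.004,"tz":0,"ax":0,"ay":0,"az":0,"hand":0},
])

```text
time: 2.9
eef_pos: [491.0, -235.7, 41.6]
tool_rot: [-0.389, 0.592, -0.44, 0.552]
wrist_force: [-0.9, 0.3, -0.0]
opening: 85.5
```

```bash
cat > look.py <<'E'
import sys
from h import *
from workcell import cams,r
# look.py tag sx0 sy0 tx0 ty0 w h f
tag=sys.argv[1];a=list(map(int,sys.argv[2:8]));f=float(sys.argv[8])
im={n:np.ascontiguousarray(cams.read_camera(n)["frame"][:,:,::-1]) for n in("side","top")}
st=r.state();p=st["eef_pos"];M=R.from_quat(st["tool_rot"]).as_matrix();print(st["time"],p.round(1),st["wrist_force"].round(1),st["opening"])
for n in im: cv2.imwrite(f"pics/{n}{tag}.png",im[n])
z=lambda i,x,y:cv2.resize(i[y:y+a[5],x:x+a[4]],None,fx=f,fy=f,interpolation=2)
cv2.imwrite(f"pics/c{tag}.png",cv2.hconcat([z(im["side"],a[0],a[1]),z(im["top"],a[2],a[3])]))
E
python3 pk.py 45; python3 look.py 2 260 90 360 170 100 110 4
```

```text
t 2.9 F [-0.9  0.3 -0. ] op 85.5 p [ 491.  -235.7   41.6]
tool shift mm [ 2.5 -4.5  1.7] |d|5 rot deg [ 0.28  0.28 -0.15]
shift in target tool axes [ 2.5 -4.4  1.7]
3.0 [ 493.2 -236.7   45.8] [-0.5 -0.9  1.7] 85.72742816963832
```

View pics/c2.png

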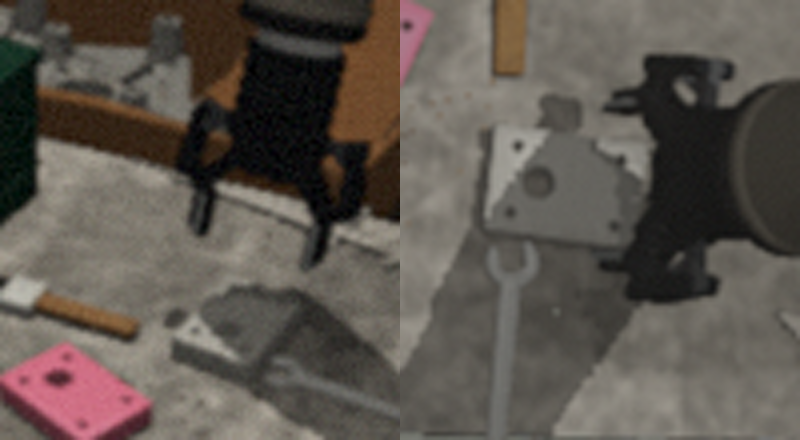

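```bash
python3 - <<'E'
from h import *
from workcell import r
st=r.state();p=st["eef_pos"];M=R.from_quat(st["tool_rot"]).as_matrix()
for s,t in(((310,148.5),(411.5,195)),((338,157),(411.5,236))):
    P=cv2.triangulatePoints(np.array(C["side"]["mtx"])@np.array(C["side"]["view"])[:3],np.array(C["top"]["mtx"])@np.array(C["top"]["view"])[:3],np.array(s,float),np.array(t,float))
    P=(P[:3]/P[3]).ravel();print(P.round(1),"tool",(M.T@(P-p)).round(1))
E
```

```text
[ 538.6 -247.8   78. ] tool [ -3.4 -32.7  46.2]
[ 439.7 -246.4   74.9] tool [  4.8 -32.2 -52.4]
```

```bash
sed -i 's/g=b-6\*u/g=b+3*u/' pk.py; python3 pk.py 3
```

```text
t 3.0 F [-0.5 -0.9  1.7] op 85.7 p [ 493.2 -236.7   45.8]
tool shift mm [ 7.6 42.6 -0.6] |d|43 rot deg [ 0.06  0.35 -0.06]
shift in target tool axes [ 7.6 42.6 -0.6]
```

Emit:
jog_arm([
  {"tx":0.004,"ty":0.021,"tz":0,"ax":0,"ay":0.3,"az":0,"hand":0},
  {"tx":0.0036,"ty":0.021,"tz":0,"ax":0,"ay":0,"az":0,"hand":0},
  {"tx":0,"ty":0,"tz":0,"ax":0,"ay":0,"az":0,"hand":0},
])

```text
time: 3.25
eef_pos: [494.1, -231.1, 3.4]
tool_rot: [-0.388, 0.591, -0.443, 0.552]
wrist_force: [-1.0, 1.2, -0.5]
opening: 85.4
```

```bash
python3 pk.py -10; python3 look.py 3 280 120 360 170 100 110 4
```

```text
t 3.2 F [-1.   1.2 -0.5] op 85.4 p [ 494.1 -231.1    3.4]
tool shift mm [ 3.8 12.8 -0.9] |d|13 rot deg [-0.    0.07 -0.02]
shift in target tool axes [ 3.8 12.8 -0.9]
3.35 [ 495.  -232.1    5.6] [-0.  -0.2  0.7] 85.40616859770171
```

View pics/c3.png

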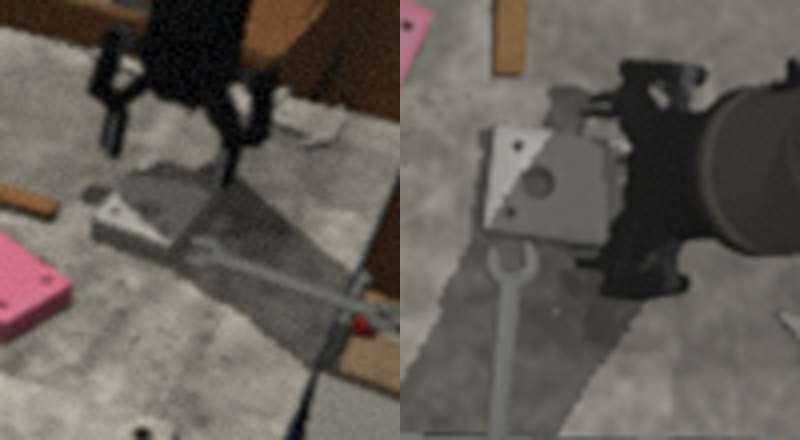

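```bash
cat > tri.py <<'E'
from h import *
import sys
def tri(s,t):
    P=cv2.triangulatePoints(np.array(C["side"]["mtx"])@np.array(C["side"]["view"])[:3],np.array(C["top"]["mtx"])@np.array(C["top"]["view"])[:3],np.array(s,float),np.array(t,float))
    return (P[:3]/P[3]).ravel()
E
python3 - <<'E'
from tri import *
from workcell import r
st=r.state();p=st["eef_pos"];M=R.from_quat(st["tool_rot"]).as_matrix()
u=np.array([.0968,.9953]);w=np.array([-u[1],u[0]]);b=np.array([492.9,-233.65])
for s,t in(((308.7,158.5),(406.5,196)),((337,166),(405.5,235.5))):
    P=tri(s,t);d=P[:2]-b;print(P.round(1),"tool",(M.T@(P-p)).round(1),"block",(d@u).round(1),(d@w).round(1))
E
```

```text
[ 539.9 -244.3   41.3] tool [ -3.5 -36.3  45.9] block -6.1 -47.8
[ 439.9 -239.    45.6] tool [ -0.8 -41.9 -54.1] block -10.5 52.2
```

Emit:
jog_arm([
  {"tx":0.003,"ty":0.01,"tz":0.001,"ax":0,"ay":0,"az":0,"hand":0},
  {"tx":0.003,"ty":0.009,"tz":0,"ax":0,"ay":0,"az":0,"hand":0},
  {"tx":0,"ty":0,"tz":0,"ax":0,"ay":0,"az":0,"hand":0},
])

```text
time: 3.6
eef_pos: [495.0, -231.7, -16.9]
tool_rot: [-0.387, 0.591, -0.443, 0.552]
wrist_force: [0.3, -0.1, -0.1]
opening: 85.4
```

```bash
python3 pk.py -20; python3 look.py 4 280 120 360 170 100 110 4
```

```text
t 3.6 F [ 0.3 -0.1 -0.1] op 85.4 p [ 495.  -231.7  -16.9]
tool shift mm [ 0.2  3.2 -1.9] |d|4 rot deg [-0.03  0.04 -0.01]
shift in target tool axes [ 0.2  3.2 -1.9]
3.7 [ 495.2 -231.6  -16.1] [-0.1  0.2 -1. ] 85.41625276531515
```

View pics/c4.png

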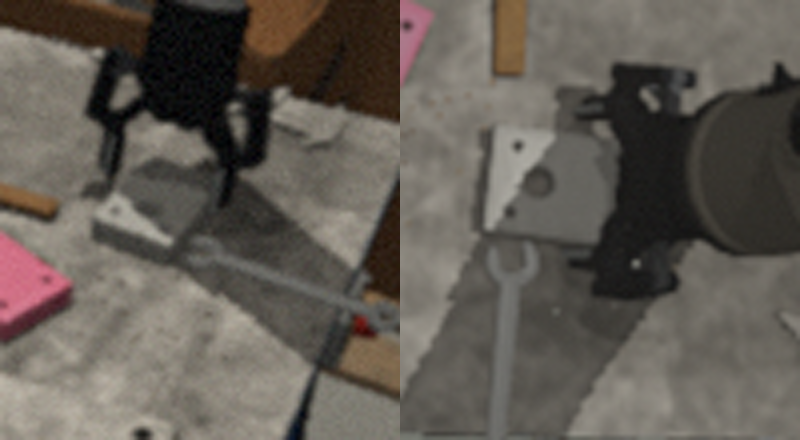

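Emit:
jog_arm([
  {"tx":0.001,"ty":0.004,"tz":0,"ax":0,"ay":0,"az":0,"hand":0},
  {"tx":0.0015,"ty":0.004,"tz":0,"ax":0,"ay":0,"az":0,"hand":0},
  {"tx":0,"ty":0,"tz":0,"ax":0,"ay":0,"az":0,"hand":0},
])

```text
time: 3.95
eef_pos: [495.0, -231.4, -25.2]
tool_rot: [-0.387, 0.591, -0.443, 0.552]
wrist_force: [-0.7, -0.4, -0.8]
opening: 85.5
```

```bash
python3 pk.py -20; python3 look.py 5 280 120 360 170 80 80 5
```

```text
t 4.0 F [-0.7 -0.4 -0.8] op 85.5 p [ 495.  -231.4  -25.2]
tool shift mm [-2.1 -4.7 -1.9] |d|6 rot deg [-0.02  0.04 -0.02]
shift in target tool axes [-2.1 -4.7 -1.9]
4.05 [ 495.2 -231.4  -24.7] [-0.1 -0.6 -0.4] 85.47340805033737
```

View pics/c5.png

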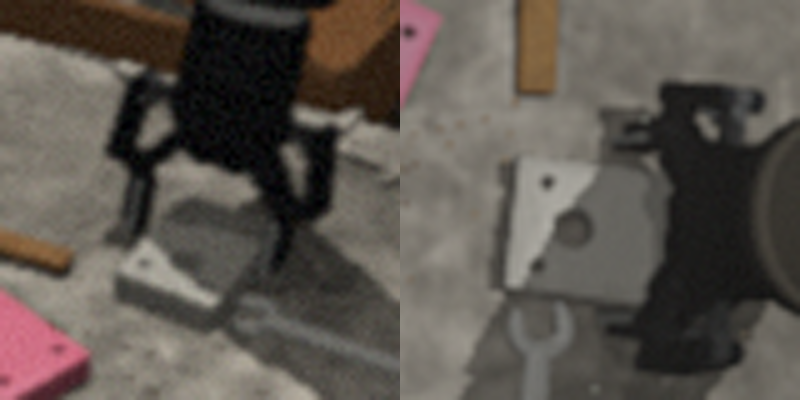

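```bash
python3 - <<'E'
from tri import *
from workcell import r
st=r.state();p=st["eef_pos"];M=R.from_quat(st["tool_rot"]).as_matrix()
u=np.array([.0968,.9953]);w=np.array([-u[1],u[0]]);b=np.array([492.9,-233.65])
for s,t in(((306.5,167.5),(402.5,196.5)),((335.5,173.5),(401.5,235.3))):
    P=tri(s,t);d=P[:2]-b;print(P.round(1),"tool",(M.T@(P-p)).round(1),"block",(d@u).round(1),(d@w).round(1))
E
```

```text
[ 543.4 -242.3    5.3] tool [ -3.4 -30.3  49. ] block -3.7 -51.1
[ 441.  -235.2   18.3] tool [ -4.7 -43.7 -53.5] block -6.6 51.5
```

Emit:
jog_arm([
  {"tx":0.001,"ty":0.003,"tz":0,"ax":0,"ay":0,"az":0,"hand":0},
  {"tx":0.0006,"ty":0.002,"tz":0,"ax":0,"ay":0,"az":0,"hand":0},
  {"tx":0,"ty":0,"tz":0,"ax":0,"ay":0,"az":0,"hand":0},
])

```text
time: 4.3
eef_pos: [495.1, -231.3, -30.2]
tool_rot: [-0.387, 0.591, -0.443, 0.552]
wrist_force: [-0.1, 1.0, -0.1]
opening: 85.9
```

Free still. Close gently.

Emit:
jog_arm([
  {"tx":0,"ty":0,"tz":0,"ax":0,"ay":0,"az":0,"hand":0.15},
  {"tx":0,"ty":0,"tz":0,"ax":0,"ay":0,"az":0,"hand":0.25},
  {"tx":0,"ty":0,"tz":0,"ax":0,"ay":0,"az":0,"hand":0.4},
  {"tx":0,"ty":0,"tz":0,"ax":0,"ay":0,"az":0,"hand":0.4},
], squeeze=40)

```text
time: 4.63
eef_pos: [496.8, -232.2, -27.6]
tool_rot: [-0.387, 0.59, -0.444, 0.552]
wrist_force: [-4.0, -1.0, 34.2]
opening: 69.2
```

Emit:
jog_arm([
  {"tx":0,"ty":0,"tz":0,"ax":0,"ay":0,"az":0,"hand":1},
  {"tx":0,"ty":0,"tz":0,"ax":0,"ay":0,"az":0,"hand":1},
  {"tx":0,"ty":0,"tz":0,"ax":0,"ay":0,"az":0,"hand":1},
  {"tx":0,"ty":0,"tz":0,"ax":0,"ay":0,"az":0,"hand":1},
], squeeze=90)

```text
time: 4.97
eef_pos: [496.8, -232.3, -27.3]
tool_rot: [-0.387, 0.59, -0.444, 0.552]
wrist_force: [-5.9, -1.7, 40.1]
opening: 68.5
```

```bash
python3 pk.py -20; python3 look.py 6 280 120 360 170 80 80 5
```

```text
t 5.0 F [-5.9 -1.7 40.1] op 68.5 p [ 496.8 -232.3  -27.3]
tool shift mm [-3.5 -6.6 -3.8] |d|8 rot deg [-0.21  0.06  0.05]
shift in target tool axes [-3.5 -6.6 -3.8]
5.0667 [ 496.9 -232.3  -27.3] [-6.6 -1.4 39.8] 68.5154278877672
```

View pics/c6.png

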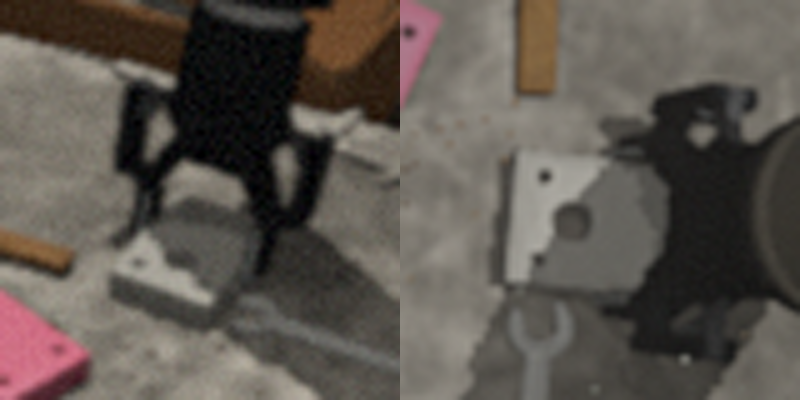

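Emit:
jog_arm([
  {"tx":-0.0008,"ty":-0.0025,"tz":-0.001,"ax":0,"ay":0,"az":0,"hand":0.1},
  {"tx":-0.0009,"ty":-0.0028,"tz":-0.001,"ax":0,"ay":0,"az":0,"hand":0.1},
  {"tx":0,"ty":0,"tz":0,"ax":0,"ay":0,"az":0,"hand":0.1},
  {"tx":0,"ty":0,"tz":0,"ax":0,"ay":0,"az":0,"hand":0.1},
], squeeze=40)

```text
time: 5.4
eef_pos: [493.3, -231.3, -24.2]
tool_rot: [-0.387, 0.591, -0.443, 0.552]
wrist_force: [-0.7, 0.4, 0.1]
opening: 76.8
```

Emit:
jog_arm([
  {"tx":0,"ty":0,"tz":0,"ax":0,"ay":0,"az":0,"hand":0.2},
  {"tx":0,"ty":0,"tz":0,"ax":0,"ay":0,"az":0,"hand":1},
  {"tx":0,"ty":0,"tz":0,"ax":0,"ay":0,"az":0,"hand":1},
  {"tx":0,"ty":0,"tz":0,"ax":0,"ay":0,"az":0,"hand":1},
], squeeze=90)

```text
time: 5.73
eef_pos: [493.6, -231.7, -23.5]
tool_rot: [-0.387, 0.591, -0.443, 0.552]
wrist_force: [-3.5, -2.0, 18.8]
opening: 68.3
```

Emit:
jog_arm([
  {"tx":-0.0008,"ty":-0.0025,"tz":0,"ax":0,"ay":0,"az":0,"hand":0.1},
  {"tx":-0.0007,"ty":-0.002,"tz":0,"ax":0,"ay":0,"az":0,"hand":0.1},
  {"tx":0,"ty":0,"tz":0,"ax":0,"ay":0,"az":0,"hand":0.1},
  {"tx":0,"ty":0,"tz":0,"ax":0,"ay":0,"az":0,"hand":0.1},
], squeeze=40)

```text
time: 6.07
eef_pos: [493.3, -231.2, -19.5]
tool_rot: [-0.387, 0.591, -0.443, 0.552]
wrist_force: [0.2, -0.5, -0.6]
opening: 77.0
```

Emit:
jog_arm([
  {"tx":0,"ty":0,"tz":0,"ax":0,"ay":0,"az":0,"hand":0.2},
  {"tx":0,"ty":0,"tz":0,"ax":0,"ay":0,"az":0,"hand":1},
  {"tx":0,"ty":0,"tz":0,"ax":0,"ay":0,"az":0,"hand":1},
  {"tx":0,"ty":0,"tz":0,"ax":0,"ay":0,"az":0,"hand":1},
], squeeze=90)

```text
time: 6.4
eef_pos: [493.2, -231.5, -18.8]
tool_rot: [-0.387, 0.591, -0.443, 0.552]
wrist_force: [-6.5, -0.5, 17.2]
opening: 67.5
```

Emit:
jog_arm([
  {"tx":-0.003,"ty":-0.0095,"tz":0,"ax":0,"ay":0,"az":0,"hand":1},
  {"tx":-0.0062,"ty":-0.019,"tz":0,"ax":0,"ay":0,"az":0,"hand":1},
  {"tx":-0.0092,"ty":-0.0285,"tz":0,"ax":0,"ay":0,"az":0,"hand":1},
  {"tx":-0.0062,"ty":-0.019,"tz":0,"ax":0,"ay":0,"az":0,"hand":1},
  {"tx":0,"ty":0,"tz":0,"ax":0,"ay":0,"az":0,"hand":1},
], squeeze=90)

```text
time: 6.82
eef_pos: [495.0, -232.3, 64.1]
tool_rot: [-0.387, 0.589, -0.445, 0.552]
wrist_force: [1.6, -1.3, -3.4]
opening: 67.1
```

```bash
python3 pk.py 60; python3 look.py 7 280 90 360 160 80 80 5
```

```text
t 6.8 F [ 1.6 -1.3 -3.4] op 67.1 p [ 495.  -232.3   64.1]
tool shift mm [-0.1  4.4 -1.9] |d|5 rot deg [-0.29  0.13  0.13]
shift in target tool axes [-0.1  4.4 -1.9]
6.9167 [ 493.3 -231.6   60.7] [-0.9  0.1 -4.9] 67.56963158206325
```

View pics/c7.png

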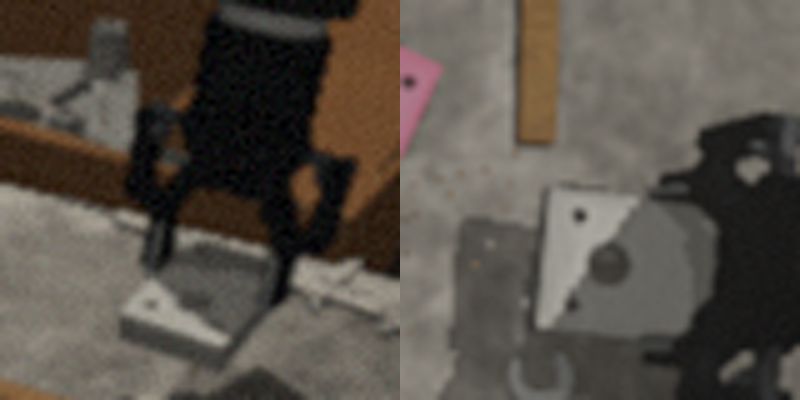

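```bash
python3 - <<'E'
from tri import *
from workcell import r
st=r.state();p=st["eef_pos"];M=R.from_quat(st["tool_rot"]).as_matrix();print(M.round(3))
im=lambda a:(360+(a[0]-400)/5-.4,160+a[1]/5-.4)
si=lambda a:(280+a[0]/5-.4,90+a[1]/5-.4)
A=back("top",im((553,187)),99.5);B=back("top",im((537,328)),99.5)
print(A,B,np.linalg.norm(A-B)); e=(A-B)/np.linalg.norm(A-B);n=np.array([-e[1],e[0],0]);
print("end mid",(A+B)/2,"centre",(A+B)/2-n*50,"n",n,"jaw",M[:,2], "TCP",p)
print("yaw of n vs horizontal of tool x", np.degrees(np.arctan2(n[1],n[0])), np.degrees(np.arctan2(M[1,1],M[0,1])))
print(tri(si((145,288-20)),im((553,187))), tri(si((222,350)),im((537,328))))
# the lower left front corner in side: (222,350) top edge
q=np.load("fix.npy");print(q,np.degrees(q[2]))
E
```

```text
[[-0.091  0.032  0.995]
 [-0.947  0.307 -0.096]
 [-0.308 -0.951  0.002]]
[ 533.21725982 -189.40895276   99.5       ] [ 463.73762412 -181.11534453   99.5       ] 69.97287841783262
end mid [ 498.47744197 -185.26214864   99.5       ] centre [ 492.55113994 -234.90969586   99.5       ] n [0.11852604 0.99295094 0.        ] jaw [ 0.99536209 -0.09617915  0.00196879] TCP [ 493.27011055 -231.56990011   60.66051263]
yaw of n vs horizontal of tool x 83.19295617464537 84.13271826233563
[ 524.29874951 -181.83621238  141.50550917] [ 464.53016946 -180.73699333  100.30537386]
[541.35109639 115.46346578   1.59835109] 91.57877144959237
```

```bash
cat > pl.py <<'E'
from h import *
import sys
q=np.load("fix.npy");ex=np.array([np.cos(q[2]),np.sin(q[2])]);ey=np.array([-ex[1],ex[0]])
OFF=np.array([3.,0.])  # TCP rel. block centre in fixture axes
LEAN=18
def goal(x,y,under,lean=LEAN,dyaw=0):
    P=q[:2]+(7+x+OFF[0])*ex+(y+OFF[1])*ey
    return [P[0],P[1],under-18.8],frame(-ey,lean=lean,ldir=-ex)
if __name__=="__main__":
    a=list(map(float,sys.argv[1:4]));p,M=goal(*a);plan(p,M)
    from workcell import r
    st=r.state();e=st["eef_pos"][:2]-q[:2];print("block est in seat frame: x %.1f y %.1f under %.1f"%(e@ex-7-OFF[0],e@ey-OFF[1],st["eef_pos"][2]+18.8))
E
python3 pl.py -150 0 58;python3 pl.py 0 0 58
```

```text
t 6.9 F [-0.9  0.1 -4.9] op 67.6 p [ 493.3 -231.6   60.7]
tool shift mm [-194.2   85.6   31.7] |d|215 rot deg [-2.3  -6.72  0.05]
shift in target tool axes [-188.9   83.9   57.6]
block est in seat frame: x -355.6 y 57.6 under 79.5
t 6.9 F [-0.9  0.1 -4.9] op 67.6 p [ 493.3 -231.6   60.7]
tool shift mm [-335.8  131.4   13.2] |d|361 rot deg [-2.3  -6.72  0.05]
shift in target tool axes [-331.5  130.3   57.6]
block est in seat frame: x -355.6 y 57.6 under 79.5
```

Emit:
jog_arm([
  {"tx":0,"ty":0,"tz":0,"ax":-1.15,"ay":-3.36,"az":0,"hand":1},
  {"tx":0,"ty":0,"tz":0,"ax":-1.15,"ay":-3.36,"az":0,"hand":1},
  {"tx":-0.02,"ty":0.009,"tz":0.006,"ax":0,"ay":0,"az":0,"hand":1},
  {"tx":-0.031,"ty":0.014,"tz":0.0094,"ax":0,"ay":0,"az":0,"hand":1},
  {"tx":-0.031,"ty":0.014,"tz":0.0094,"ax":0,"ay":0,"az":0,"hand":1},
])

```text
time: 7.33
eef_pos: [514.7, -140.7, 48.8]
tool_rot: [-0.423, 0.568, -0.408, 0.577]
wrist_force: [1.2, 0.8, -4.1]
opening: 67.5
```

Emit:
jog_arm([
  {"tx":-0.031,"ty":0.014,"tz":0.0094,"ax":0,"ay":0,"az":0,"hand":1},
  {"tx":-0.031,"ty":0.014,"tz":0.0094,"ax":0,"ay":0,"az":0,"hand":1},
  {"tx":-0.025,"ty":0.01,"tz":0.008,"ax":0,"ay":0,"az":0,"hand":1},
  {"tx":-0.02,"ty":0.009,"tz":0.006,"ax":0,"ay":0,"az":0,"hand":1},
  {"tx":0,"ty":0,"tz":0,"ax":0,"ay":0,"az":0,"hand":1},
])

```text
time: 7.75
eef_pos: [544.4, -18.2, 37.5]
tool_rot: [-0.425, 0.566, -0.404, 0.579]
wrist_force: [-0.4, 0.9, -4.2]
opening: 67.3
```

```bash
python3 pl.py -50 0 58
```

```text
t 7.8 F [-0.4  0.9 -4.2] op 67.3 p [544.4 -18.2  37.5]
tool shift mm [-89.6  27.6   1.2] |d|94 rot deg [ 0.27  0.29 -0.17]
shift in target tool axes [-89.7  27.3   0.7]
block est in seat frame: x -143.7 y 0.7 under 56.3
```

Emit:
jog_arm([
  {"tx":-0.0295,"ty":0.009,"tz":0,"ax":0,"ay":0,"az":0,"hand":1},
  {"tx":-0.0295,"ty":0.009,"tz":0,"ax":0,"ay":0,"az":0,"hand":1},
  {"tx":-0.0295,"ty":0.009,"tz":0,"ax":0,"ay":0,"az":0,"hand":1},
  {"tx":-0.02,"ty":0.0062,"tz":0,"ax":0,"ay":0,"az":0,"hand":1},
  {"tx":0,"ty":0,"tz":0,"ax":0,"ay":0,"az":0,"hand":1},
])

```text
time: 8.17
eef_pos: [540.1, 94.3, 39.9]
tool_rot: [-0.425, 0.566, -0.405, 0.579]
wrist_force: [-1.0, -0.1, -3.6]
opening: 67.6
```

```bash
python3 look.py 8 190 140 190 140 130 120 3; python3 pl.py 0 0 58
```

```text
8.2667 [540.9  89.9  39.7] [ 0.2 -1.  -4.2] 67.69312822433923
t 8.3 F [ 0.2 -1.  -4.2] op 67.7 p [540.9  89.9  39.7]
tool shift mm [-33.7  11.4   1.3] |d|36 rot deg [ 0.19  0.06 -0.01]
shift in target tool axes [-33.7  11.4   1.2]
block est in seat frame: x -35.6 y 1.2 under 58.5
```

View pics/c8.png

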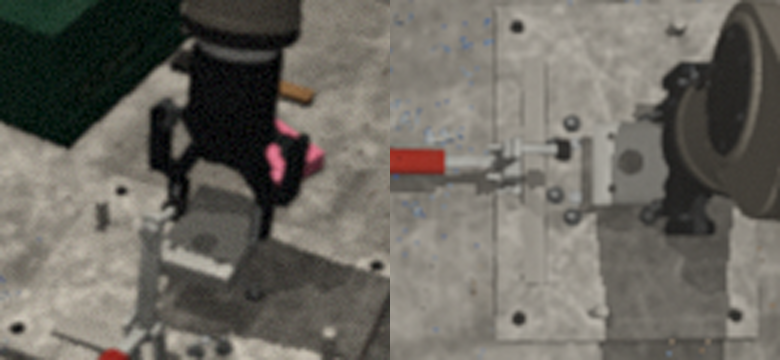

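```bash
python3 - <<'E'
from pl import *
t=cv2.imread("pics/top8.png")
g=pose(q)
st_x,st_y=-35.6,1.2
P=g(np.array([[7+st_x+50,st_y-35,78.5],[7+st_x+50,st_y+35,78.5]]));print(proj("top",P))
cv2.imwrite("pics/t8.png",cv2.resize(t[165:225,235:315],None,fx=9,fy=9,interpolation=2))
E
```

```text
[[258.23754404 180.09969727]
 [258.46208488 207.68932041]]
```

View pics/t8.png

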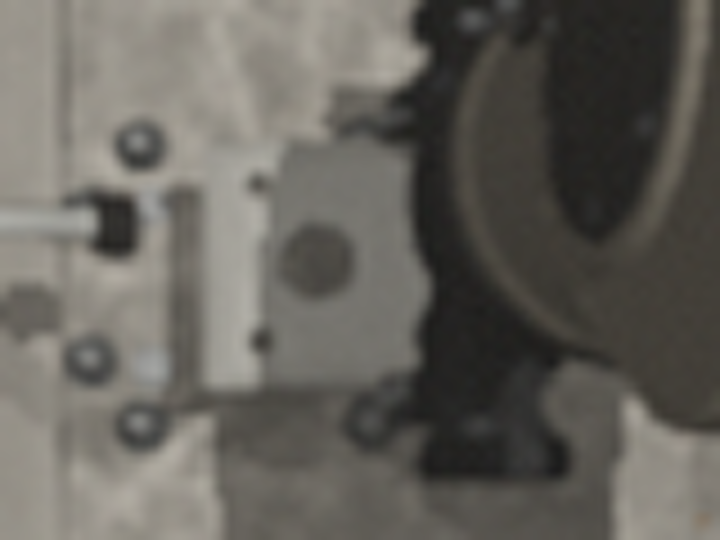

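```bash
python3 - <<'E'
from pl import *
from workcell import cams,r
t=np.ascontiguousarray(cams.read_camera("top")["frame"][:,:,::-1]);cv2.imwrite("pics/top9.png",t)
e=r.state()["eef_pos"];print(e)
cv2.imwrite("pics/t9.png",cv2.resize(t[165:225,235:315],None,fx=9,fy=9,interpolation=2))
E
python3 pl.py 0 0 58
```

```text
[541.17482362  88.80879193  39.7261779 ]
t 8.3 F [ 0.4 -1.  -3.2] op 67.2 p [541.2  88.8  39.7]
tool shift mm [-34.7  11.8   0.9] |d|37 rot deg [ 0.15 -0.02  0.01]
shift in target tool axes [-34.7  11.8   0.9]
block est in seat frame: x -36.6 y 0.9 under 58.5
```

View pics/t9.png

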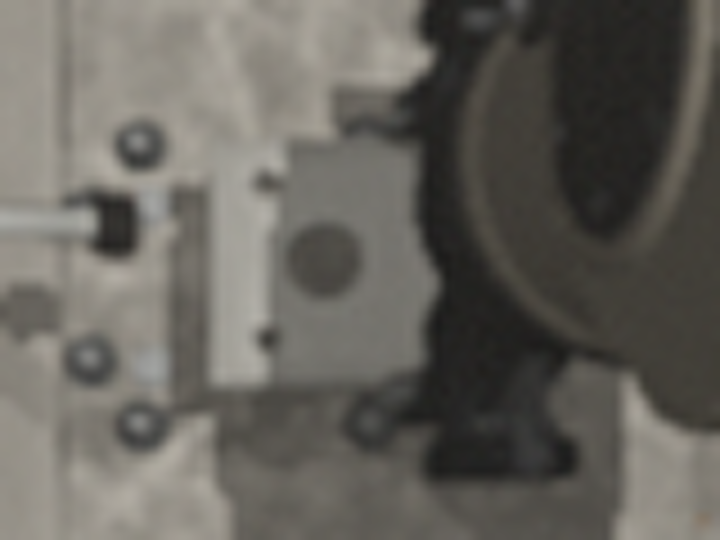

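```bash
sed -i 's/OFF=np.array(\[3.,0.\])/OFF=np.array([2.2,0.])/' pl.py; python3 pl.py -1 0 56
```

```text
t 8.3 F [ 0.4 -1.  -3.2] op 67.2 p [541.2  88.8  39.7]
tool shift mm [-32.4  13.2   0.9] |d|35 rot deg [ 0.15 -0.02  0.01]
shift in target tool axes [-32.4  13.2   0.9]
block est in seat frame: x -35.8 y 0.9 under 58.5
```

Emit:
jog_arm([
  {"tx":-0.012,"ty":0.004,"tz":0.0005,"ax":0.1,"ay":0,"az":0,"hand":1},
  {"tx":-0.012,"ty":0.005,"tz":0.0004,"ax":0,"ay":0,"az":0,"hand":1},
  {"tx":-0.0084,"ty":0.0042,"tz":0,"ax":0,"ay":0,"az":0,"hand":1},
  {"tx":0,"ty":0,"tz":0,"ax":0,"ay":0,"az":0,"hand":1},
  {"tx":0,"ty":0,"tz":0,"ax":0,"ay":0,"az":0,"hand":1},
])

```text
time: 8.73
eef_pos: [541.6, 124.8, 38.1]
tool_rot: [-0.424, 0.566, -0.408, 0.578]
wrist_force: [-0.5, -0.3, -4.4]
opening: 66.7
```

```bash
python3 pl.py -1 0 36; python3 look.py 10 190 140 235 165 80 60 5;python3 pl.py -1 0 36
```

```text
t 8.7 F [-0.5 -0.3 -4.4] op 66.7 p [541.6 124.8  38.1]
tool shift mm [ 7.5 19.5 -0.5] |d|21 rot deg [-0.01  0.05 -0.01]
shift in target tool axes [ 7.5 19.5 -0.5]
block est in seat frame: x 0.1 y -0.5 under 56.9
8.8333 [541.9 123.8  38.2] [-0.3 -0.4 -3.7] 67.05272461416463
t 8.8 F [-0.3 -0.4 -3.7] op 67.1 p [541.9 123.8  38.2]
tool shift mm [ 6.6 19.9 -0.8] |d|21 rot deg [-0.05 -0.02  0.01]
shift in target tool axes [ 6.6 19.9 -0.8]
block est in seat frame: x -0.9 y -0.8 under 57.0
```

View pics/c10.png

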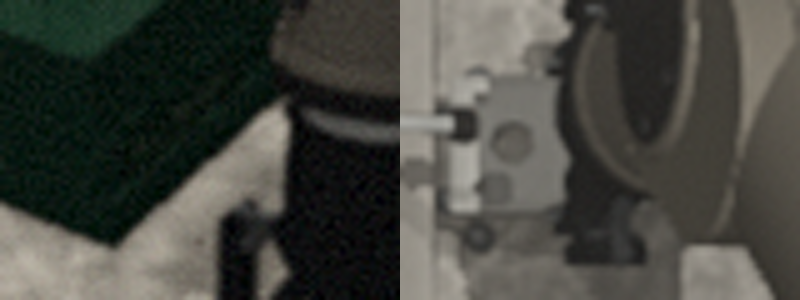

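Emit:
jog_arm([
  {"tx":0.0028,"ty":0.0085,"tz":-0.0006,"ax":0,"ay":0,"az":0,"hand":1},
  {"tx":0.0028,"ty":0.0085,"tz":0,"ax":0,"ay":0,"az":0,"hand":1},
  {"tx":0.001,"ty":0.003,"tz":0,"ax":0,"ay":0,"az":0,"hand":1},
  {"tx":0,"ty":0,"tz":0,"ax":0,"ay":0,"az":0,"hand":1},
  {"tx":0,"ty":0,"tz":0,"ax":0,"ay":0,"az":0,"hand":1},
])

```text
time: 9.25
eef_pos: [541.1, 124.0, 16.7]
tool_rot: [-0.423, 0.566, -0.408, 0.578]
wrist_force: [0.1, -0.6, -3.7]
opening: 67.2
```

```bash
python3 pl.py -1 0 28; python3 look.py 11 200 180 225 165 80 60 5;python3 pl.py -1 0 28
```

```text
t 9.2 F [ 0.1 -0.6 -3.7] op 67.2 p [541.1 124.   16.7]
tool shift mm [2.6 7.1 0.1] |d|8 rot deg [-0.01 -0.04 -0.01]
shift in target tool axes [2.6 7.1 0.1]
block est in seat frame: x -0.7 y 0.1 under 35.5
9.35 [541.5 124.1  17.3] [ 0.2  0.1 -3.8] 67.39021036064216
t 9.3 F [ 0.2  0.1 -3.8] op 67.4 p [541.5 124.1  17.3]
tool shift mm [ 2.9  7.6 -0.4] |d|8 rot deg [-0.06 -0.01 -0.01]
shift in target tool axes [ 2.9  7.6 -0.3]
block est in seat frame: x -0.6 y -0.3 under 36.1
```

View pics/c11.png

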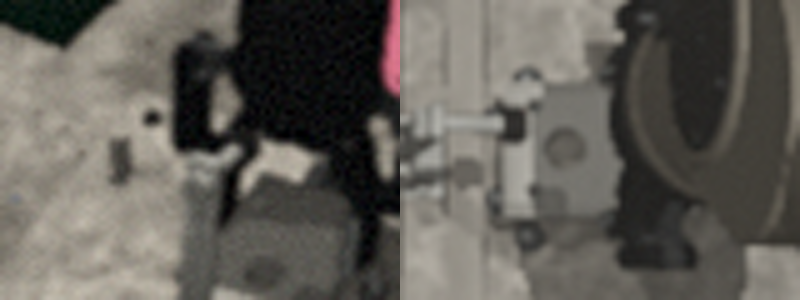

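```bash
python3 - <<'E'
from pl import *
g=pose(q)
P=g(np.array([[7-.6+50,-.3-35,56],[7-.6+50,-.3+35,56],[7-.6,-.3-35,56],[7-.6,-.3+35,56]]));print((proj("top",P)-[225,165]+.4)*5+[400,0])
t=cv2.imread("pics/top11.png")
cv2.imwrite("pics/t11.png",cv2.resize(t[170:220,235:285],None,fx=12,fy=12,interpolation=2))
print((proj("top",P)-[235,170]+.46)*12)
E
```

```text
[[503.42493253  82.16963999]
 [504.16447155 217.48497059]
 [600.3735895   80.6310765 ]
 [601.65536073 216.04716208]]
[[128.93983806 137.92713598]
 [130.71473171 462.68392942]
 [361.61661479 134.23458361]
 [364.69286576 459.23318899]]
```

View pics/t11.png

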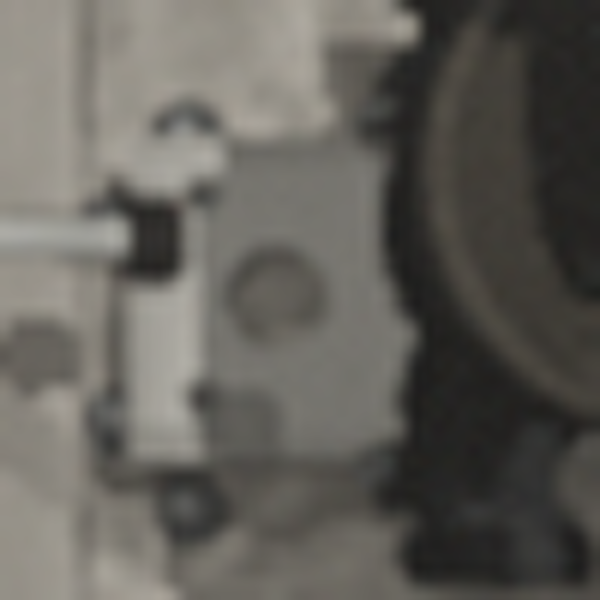

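Emit:
jog_arm([
  {"tx":0.001,"ty":0.0024,"tz":-0.0002,"ax":0,"ay":0,"az":0,"hand":1},
  {"tx":0.0008,"ty":0.0024,"tz":0,"ax":0,"ay":0,"az":0,"hand":1},
  {"tx":0.0008,"ty":0.0024,"tz":0,"ax":0,"ay":0,"az":0,"hand":1},
  {"tx":0,"ty":0,"tz":0,"ax":0,"ay":0,"az":0,"hand":1},
])

```text
time: 9.68
eef_pos: [540.9, 123.7, 9.1]
tool_rot: [-0.423, 0.566, -0.408, 0.578]
wrist_force: [0.0, -0.9, -4.6]
opening: 67.0
```

```bash
python3 pl.py -1 0 22
```

```text
t 9.7 F [ 0.  -0.9 -4.6] op 67.0 p [540.9 123.7   9.1]
tool shift mm [1.9 5.6 0.2] |d|6 rot deg [-0.03 -0.02  0.  ]
shift in target tool axes [1.9 5.6 0.2]
block est in seat frame: x -0.9 y 0.2 under 27.9
```

Emit:
jog_arm([
  {"tx":0.0006,"ty":0.0017,"tz":0,"ax":0,"ay":0,"az":0,"hand":1},
  {"tx":0.0006,"ty":0.0017,"tz":0,"ax":0,"ay":0,"az":0,"hand":1},
  {"tx":0,"ty":0,"tz":0,"ax":0,"ay":0,"az":0,"hand":1},
])

```text
time: 9.93
eef_pos: [541.4, 124.3, 6.1]
tool_rot: [-0.423, 0.566, -0.408, 0.578]
wrist_force: [0.5, 4.2, -0.9]
opening: 67.4
```

```bash
python3 pl.py -1 0 22
```

```text
t 9.9 F [ 0.5  4.2 -0.9] op 67.4 p [541.4 124.3   6.1]
tool shift mm [ 1.5  2.5 -0.3] |d|3 rot deg [-0.08  0.02 -0.03]
shift in target tool axes [ 1.5  2.5 -0.3]
block est in seat frame: x -0.3 y -0.3 under 24.9
```

Emit:
jog_arm([
  {"tx":0.0005,"ty":0.0015,"tz":0,"ax":0,"ay":0,"az":0,"hand":1},
  {"tx":0.0005,"ty":0.0015,"tz":0,"ax":0,"ay":0,"az":0,"hand":1},
  {"tx":0,"ty":0,"tz":0,"ax":0,"ay":0,"az":0,"hand":1},
])

```text
time: 10.18
eef_pos: [541.4, 124.1, 2.9]
tool_rot: [-0.423, 0.566, -0.408, 0.578]
wrist_force: [1.2, 5.7, -6.5]
opening: 67.4
```

```bash
python3 pl.py -1 0 18
```

```text
t 10.2 F [ 1.2  5.7 -6.5] op 67.4 p [541.4 124.1   2.9]
tool shift mm [ 1.6  3.4 -0.3] |d|4 rot deg [-0.08  0.02 -0.02]
shift in target tool axes [ 1.6  3.4 -0.3]
block est in seat frame: x -0.5 y -0.3 under 21.7
```

Emit:
jog_arm([
  {"tx":0.0005,"ty":0.0015,"tz":0,"ax":0,"ay":0,"az":0,"hand":1},
  {"tx":0.0004,"ty":0.0012,"tz":0,"ax":0,"ay":0,"az":0,"hand":1},
  {"tx":0,"ty":0,"tz":0,"ax":0,"ay":0,"az":0,"hand":1},
])

```text
time: 10.43
eef_pos: [541.0, 124.0, -0.3]
tool_rot: [-0.423, 0.566, -0.408, 0.578]
wrist_force: [-0.8, 6.0, -2.3]
opening: 67.3
```

```bash
python3 pl.py -1 0 17.5
```

```text
t 10.4 F [-0.8  6.  -2.3] op 67.3 p [ 5.41e+02  1.24e+02 -3.00e-01]
tool shift mm [0.7 0.8 0.1] |d|1 rot deg [-0.04  0.   -0.02]
shift in target tool axes [0.7 0.8 0.1]
block est in seat frame: x -0.6 y 0.1 under 18.5
```

Emit:
jog_arm([
  {"tx":0.0003,"ty":0.001,"tz":0,"ax":0,"ay":0,"az":0,"hand":1},
  {"tx":0.0003,"ty":0.001,"tz":0,"ax":0,"ay":0,"az":0,"hand":1},
  {"tx":0,"ty":0,"tz":0,"ax":0,"ay":0,"az":0,"hand":1},
])

```text
time: 10.68
eef_pos: [541.1, 124.1, -1.1]
tool_rot: [-0.423, 0.566, -0.408, 0.578]
wrist_force: [-8.4, -0.2, 25.8]
opening: 67.2
```

```bash
python3 pl.py -1 0 17.5
```

```text
t 10.7 F [-8.4 -0.2 25.8] op 67.2 p [541.1 124.1  -1.1]
tool shift mm [0.5 0.1 0. ] |d|0 rot deg [-0.04  0.02 -0.02]
shift in target tool axes [0.5 0.1 0. ]
block est in seat frame: x -0.6 y 0.0 under 17.7
```

Emit:
jog_arm([
  {"tx":0,"ty":0,"tz":0,"ax":0,"ay":0,"az":0,"hand":0.15},
  {"tx":0,"ty":0,"tz":0,"ax":0,"ay":0,"az":0,"hand":0.1},
  {"tx":0,"ty":0,"tz":0,"ax":0,"ay":0,"az":0,"hand":0.05},
  {"tx":0,"ty":0,"tz":0,"ax":0,"ay":0,"az":0,"hand":0.05},
], squeeze=40)

```text
time: 11.02
eef_pos: [541.1, 123.3, -2.3]
tool_rot: [-0.423, 0.566, -0.408, 0.578]
wrist_force: [0.4, -0.9, 0.9]
opening: 81.0
```

```bash
python3 pl.py -1 0 45; python3 look.py 12 200 170 225 165 80 70 5
```

```text
t 11.0 F [ 0.4 -0.9  0.9] op 81.0 p [541.1 123.3  -2.3]
tool shift mm [ -9.1 -27.    0. ] |d|29 rot deg [-0.05 -0.04  0.01]
shift in target tool axes [ -9.1 -27.    0. ]
block est in seat frame: x -1.3 y 0.0 under 16.5
11.1167 [541.2 123.5  -2.2] [-0.6 -0.3 -0.1] 81.08706090377176
```

View pics/c12.png

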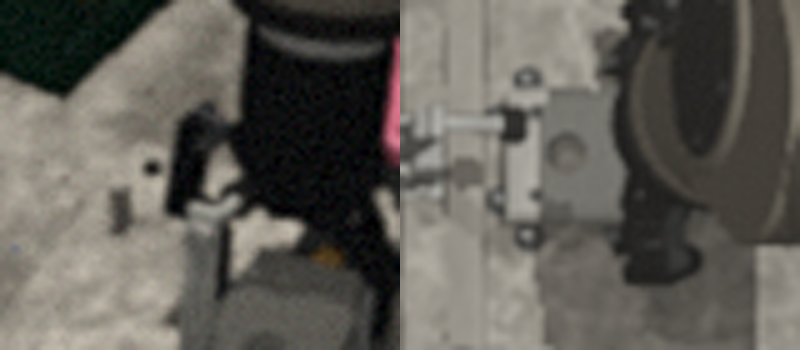

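Emit:
jog_arm([
  {"tx":-0.0031,"ty":-0.0095,"tz":0,"ax":0,"ay":0,"az":0,"hand":0},
  {"tx":-0.0046,"ty":-0.0143,"tz":0,"ax":0,"ay":0,"az":0,"hand":0},
  {"tx":0.005,"ty":-0.02,"tz":0,"ax":0,"ay":0,"az":0,"hand":0},
  {"tx":0.013,"ty":-0.024,"tz":0,"ax":0,"ay":0,"az":0,"hand":0.5},
  {"tx":0.02,"ty":0,"tz":0,"ax":0,"ay":0,"az":0,"hand":1},
])

```text
time: 11.53
eef_pos: [544.8, 74.0, 57.6]
tool_rot: [-0.422, 0.564, -0.409, 0.58]
wrist_force: [2.1, -1.5, 1.0]
opening: 63.9
```

Emit:
jog_arm([
  {"tx":0,"ty":0,"tz":0,"ax":0,"ay":0,"az":0,"hand":1},
  {"tx":0,"ty":0,"tz":0,"ax":0,"ay":0,"az":0,"hand":1},
  {"tx":0,"ty":0,"tz":0,"ax":0,"ay":0,"az":0,"hand":1},
])

```text
time: 11.78
eef_pos: [542.4, 74.3, 53.4]
tool_rot: [-0.423, 0.566, -0.408, 0.578]
wrist_force: [0.0, 0.4, 0.3]
opening: 25.8
```

```bash
python3 pl.py -1 0 45; python3 look.py 13 200 170 225 165 80 70 5
```

```text
t 11.8 F [0.  0.4 0.3] op 25.8 p [542.4  74.3  53.4]
tool shift mm [-38.5  41.1   0. ] |d|56 rot deg [-0.06 -0.01 -0.02]
shift in target tool axes [-38.5  41.1   0.1]
block est in seat frame: x -50.3 y 0.1 under 72.2
11.8833 [542.3  74.8  53.2] [ 0.7  0.6 -1. ] 9.6549796695
```

View pics/c13.png

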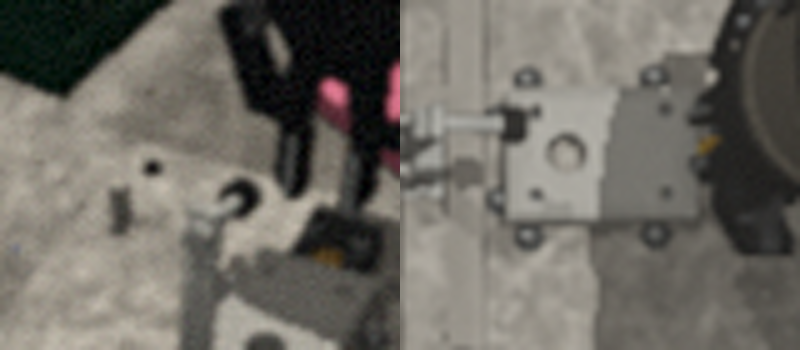

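Emit:
jog_arm([
  {"tx":-0.0107,"ty":0.008,"tz":0,"ax":0,"ay":0,"az":0,"hand":1},
  {"tx":-0.0106,"ty":0.008,"tz":0,"ax":0,"ay":0,"az":0,"hand":1},
  {"tx":0,"ty":0,"tz":0,"ax":0,"ay":0,"az":0,"hand":1},
  {"tx":0,"ty":0,"tz":0,"ax":0,"ay":0,"az":0,"hand":1},
  {"tx":0,"ty":0,"tz":0,"ax":0,"ay":0,"az":0,"hand":1},
])

```text
time: 12.3
eef_pos: [541.5, 99.9, 44.2]
tool_rot: [-0.424, 0.566, -0.408, 0.578]
wrist_force: [-0.1, 0.1, 0.2]
opening: 0.1
```

Emit:
jog_arm([
  {"tx":0.0006,"ty":0.0019,"tz":0,"ax":0,"ay":0,"az":0,"hand":1},
  {"tx":0.0003,"ty":0.001,"tz":0,"ax":0,"ay":0,"az":0,"hand":1},
  {"tx":0,"ty":0,"tz":0,"ax":0,"ay":0,"az":0,"hand":1},
])

```text
time: 12.55
eef_pos: [541.7, 98.9, 41.1]
tool_rot: [-0.423, 0.566, -0.408, 0.578]
wrist_force: [0.9, -0.4, -0.1]
opening: 0.1
```

Emit:
jog_arm([
  {"tx":0.0003,"ty":0.001,"tz":0,"ax":0,"ay":0,"az":0,"hand":1},
  {"tx":0,"ty":0,"tz":0,"ax":0,"ay":0,"az":0,"hand":1},
])

```text
time: 12.72
eef_pos: [541.8, 99.0, 40.2]
tool_rot: [-0.423, 0.566, -0.408, 0.578]
wrist_force: [-0.1, -0.8, 0.3]
opening: -0.1
```

Emit:
jog_arm([
  {"tx":0.0003,"ty":0.001,"tz":0,"ax":0,"ay":0,"az":0,"hand":1},
  {"tx":0,"ty":0,"tz":0,"ax":0,"ay":0,"az":0,"hand":1},
])

```text
time: 12.88
eef_pos: [541.8, 99.1, 39.1]
tool_rot: [-0.423, 0.566, -0.408, 0.578]
wrist_force: [-0.2, 0.7, -0.2]
opening: -0.1
```

Emit:
jog_arm([
  {"tx":0.0003,"ty":0.001,"tz":0,"ax":0,"ay":0,"az":0,"hand":1},
  {"tx":0,"ty":0,"tz":0,"ax":0,"ay":0,"az":0,"hand":1},
])

```text
time: 13.05
eef_pos: [541.8, 99.3, 38.1]
tool_rot: [-0.423, 0.566, -0.408, 0.578]
wrist_force: [0.4, 0.4, 0.0]
opening: 0.3
```

Emit:
jog_arm([
  {"tx":0.0003,"ty":0.001,"tz":0,"ax":0,"ay":0,"az":0,"hand":1},
  {"tx":0,"ty":0,"tz":0,"ax":0,"ay":0,"az":0,"hand":1},
])

```text
time: 13.22
eef_pos: [541.7, 99.3, 37.0]
tool_rot: [-0.423, 0.566, -0.408, 0.578]
wrist_force: [0.9, 0.4, 0.1]
opening: -0.0
```

Emit:
jog_arm([
  {"tx":0.0003,"ty":0.001,"tz":0,"ax":0,"ay":0,"az":0,"hand":1},
  {"tx":0,"ty":0,"tz":0,"ax":0,"ay":0,"az":0,"hand":1},
])

```text
time: 13.38
eef_pos: [541.7, 99.3, 36.0]
tool_rot: [-0.423, 0.566, -0.408, 0.578]
wrist_force: [0.3, -0.1, 0.1]
opening: 0.3
```

Emit:
jog_arm([
  {"tx":0.0003,"ty":0.0007,"tz":0,"ax":0,"ay":0,"az":0,"hand":1},
  {"tx":0,"ty":0,"tz":0,"ax":0,"ay":0,"az":0,"hand":1},
])

```text
time: 13.55
eef_pos: [541.7, 99.2, 35.2]
tool_rot: [-0.423, 0.566, -0.408, 0.578]
wrist_force: [0.1, 0.7, 0.1]
opening: 0.2
```

Emit:
jog_arm([
  {"tx":0.0003,"ty":0.001,"tz":0,"ax":0,"ay":0,"az":0,"hand":1},
  {"tx":0,"ty":0,"tz":0,"ax":0,"ay":0,"az":0,"hand":1},
])

```text
time: 13.72
eef_pos: [541.7, 99.3, 34.2]
tool_rot: [-0.423, 0.566, -0.408, 0.578]
wrist_force: [-0.2, 0.1, 0.4]
opening: 0.2
```

Emit:
jog_arm([
  {"tx":0.0003,"ty":0.001,"tz":0,"ax":0,"ay":0,"az":0,"hand":1},
  {"tx":0,"ty":0,"tz":0,"ax":0,"ay":0,"az":0,"hand":1},
])

```text
time: 13.88
eef_pos: [541.7, 99.3, 33.1]
tool_rot: [-0.423, 0.566, -0.408, 0.578]
wrist_force: [0.4, -0.4, 0.4]
opening: -0.2
```

```bash
python3 look.py 14 200 150 225 165 80 90 5
```

```text
13.9833 [541.8  99.3  33.2] [ 0.4 -0.2 -0.2] 0.21449136181627165
```

View pics/c14.png

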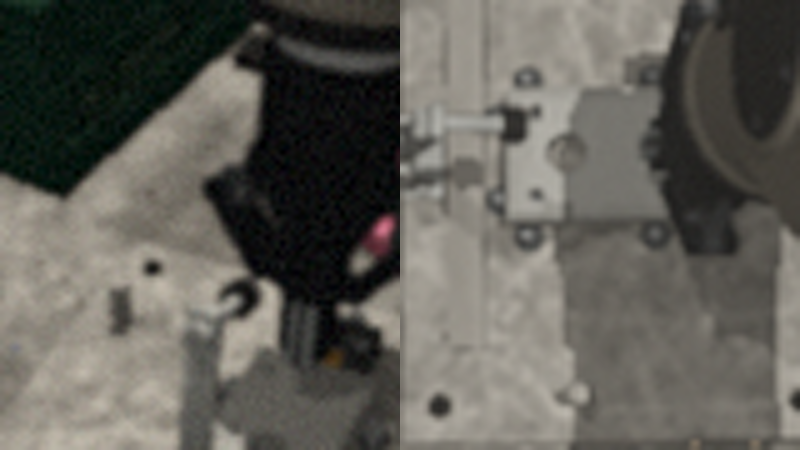

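Emit:
jog_arm([
  {"tx":0.0005,"ty":0.0015,"tz":0,"ax":0,"ay":0,"az":0,"hand":1},
  {"tx":0,"ty":0,"tz":0,"ax":0,"ay":0,"az":0,"hand":1},
])

```text
time: 14.15
eef_pos: [541.7, 99.3, 31.5]
tool_rot: [-0.423, 0.566, -0.408, 0.578]
wrist_force: [-0.7, 0.4, -0.3]
opening: 0.0
```

Emit:
jog_arm([
  {"tx":0.0005,"ty":0.0015,"tz":0,"ax":0,"ay":0,"az":0,"hand":1},
  {"tx":0,"ty":0,"tz":0,"ax":0,"ay":0,"az":0,"hand":1},
])

```text
time: 14.32
eef_pos: [541.7, 99.2, 29.9]
tool_rot: [-0.423, 0.566, -0.408, 0.578]
wrist_force: [-0.0, 0.2, 0.6]
opening: -0.3
```

Emit:
jog_arm([
  {"tx":0.0003,"ty":0.001,"tz":0,"ax":0,"ay":0,"az":0,"hand":1},
  {"tx":0,"ty":0,"tz":0,"ax":0,"ay":0,"az":0,"hand":1},
])

```text
time: 14.48
eef_pos: [541.7, 99.3, 28.9]
tool_rot: [-0.423, 0.566, -0.408, 0.578]
wrist_force: [-0.3, 0.0, 0.7]
opening: 0.0
```

Emit:
jog_arm([
  {"tx":0.0003,"ty":0.001,"tz":0,"ax":0,"ay":0,"az":0,"hand":1},
  {"tx":0,"ty":0,"tz":0,"ax":0,"ay":0,"az":0,"hand":1},
])

```text
time: 14.65
eef_pos: [541.7, 99.3, 27.9]
tool_rot: [-0.423, 0.566, -0.408, 0.578]
wrist_force: [0.0, 0.7, 0.1]
opening: -0.1
```

Emit:
jog_arm([
  {"tx":0.0003,"ty":0.001,"tz":0,"ax":0,"ay":0,"az":0,"hand":1},
  {"tx":0,"ty":0,"tz":0,"ax":0,"ay":0,"az":0,"hand":1},
])

```text
time: 14.82
eef_pos: [541.7, 99.3, 26.8]
tool_rot: [-0.423, 0.566, -0.408, 0.578]
wrist_force: [-0.3, 0.2, 0.0]
opening: -0.0
```

Emit:
jog_arm([
  {"tx":0.0003,"ty":0.001,"tz":0,"ax":0,"ay":0,"az":0,"hand":1},
  {"tx":0,"ty":0,"tz":0,"ax":0,"ay":0,"az":0,"hand":1},
])

```text
time: 14.98
eef_pos: [541.7, 99.4, 25.8]
tool_rot: [-0.423, 0.566, -0.408, 0.578]
wrist_force: [-0.1, -0.7, 0.6]
opening: 0.4
```

Emit:
jog_arm([
  {"tx":0.0003,"ty":0.001,"tz":0,"ax":0,"ay":0,"az":0,"hand":1},
  {"tx":0,"ty":0,"tz":0,"ax":0,"ay":0,"az":0,"hand":1},
])

```text
time: 15.15
eef_pos: [541.7, 99.4, 24.7]
tool_rot: [-0.423, 0.566, -0.408, 0.578]
wrist_force: [-0.5, 0.3, 0.3]
opening: 0.3
```

Emit:
jog_arm([
  {"tx":0.0003,"ty":0.001,"tz":0,"ax":0,"ay":0,"az":0,"hand":1},
  {"tx":0,"ty":0,"tz":0,"ax":0,"ay":0,"az":0,"hand":1},
])

```text
time: 15.32
eef_pos: [541.7, 99.4, 23.7]
tool_rot: [-0.423, 0.566, -0.408, 0.578]
wrist_force: [1.2, 0.2, -0.2]
opening: 0.1
```

```bash
python3 look.py 15 200 150 225 165 80 90 5
```

```text
15.4167 [541.8  99.4  23.8] [-0.3 -0.2  0.2] 0.09282706832804255
```

View pics/c15.png

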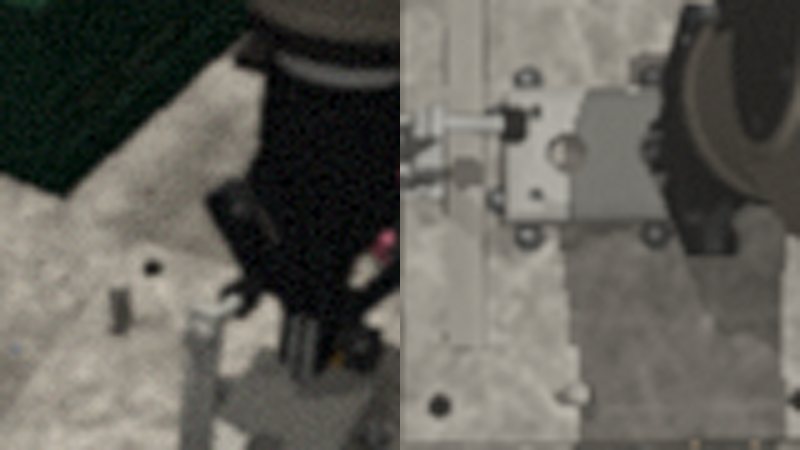

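Emit:
jog_arm([
  {"tx":0.0005,"ty":0.0015,"tz":0,"ax":0,"ay":0,"az":0,"hand":1},
  {"tx":0,"ty":0,"tz":0,"ax":0,"ay":0,"az":0,"hand":1},
])

```text
time: 15.58
eef_pos: [541.7, 99.4, 22.1]
tool_rot: [-0.423, 0.566, -0.408, 0.578]
wrist_force: [0.2, -0.4, -0.7]
opening: 0.2
```

Emit:
jog_arm([
  {"tx":0.0003,"ty":0.001,"tz":0,"ax":0,"ay":0,"az":0,"hand":1},
  {"tx":0,"ty":0,"tz":0,"ax":0,"ay":0,"az":0,"hand":1},
])

```text
time: 15.75
eef_pos: [541.7, 99.4, 21.1]
tool_rot: [-0.423, 0.566, -0.408, 0.578]
wrist_force: [0.5, 1.3, -0.4]
opening: -0.2
```

Emit:
jog_arm([
  {"tx":0.0003,"ty":0.001,"tz":0,"ax":0,"ay":0,"az":0,"hand":1},
  {"tx":0,"ty":0,"tz":0,"ax":0,"ay":0,"az":0,"hand":1},
])

```text
time: 15.92
eef_pos: [541.7, 99.5, 20.1]
tool_rot: [-0.423, 0.566, -0.408, 0.578]
wrist_force: [-0.7, -0.7, 0.1]
opening: -0.2
```

Emit:
jog_arm([
  {"tx":0.0003,"ty":0.001,"tz":0,"ax":0,"ay":0,"az":0,"hand":1},
  {"tx":0,"ty":0,"tz":0,"ax":0,"ay":0,"az":0,"hand":1},
])

```text
time: 16.08
eef_pos: [541.7, 99.5, 19.0]
tool_rot: [-0.423, 0.566, -0.408, 0.578]
wrist_force: [-0.5, -0.6, 0.0]
opening: 0.2
```

Emit:
jog_arm([
  {"tx":0.0003,"ty":0.001,"tz":0,"ax":0,"ay":0,"az":0,"hand":1},
  {"tx":0,"ty":0,"tz":0,"ax":0,"ay":0,"az":0,"hand":1},
])

```text
time: 16.25
eef_pos: [541.8, 99.5, 18.0]
tool_rot: [-0.423, 0.566, -0.408, 0.578]
wrist_force: [-1.1, -1.0, 1.5]
opening: 0.0
```

Emit:
jog_arm([
  {"tx":0.0003,"ty":0.001,"tz":0,"ax":0,"ay":0,"az":0,"hand":1},
  {"tx":0,"ty":0,"tz":0,"ax":0,"ay":0,"az":0,"hand":1},
])

```text
time: 16.42
eef_pos: [541.9, 99.6, 17.6]
tool_rot: [-0.423, 0.566, -0.408, 0.578]
wrist_force: [-5.0, -3.0, 14.0]
opening: -0.1
```

Emit:
jog_arm([
  {"tx":-0.005,"ty":-0.015,"tz":0,"ax":0,"ay":0,"az":0,"hand":1},
  {"tx":0,"ty":-0.03,"tz":0,"ax":0,"ay":0,"az":0,"hand":1},
  {"tx":0,"ty":-0.04,"tz":0,"ax":0,"ay":0,"az":0,"hand":1},
  {"tx":0,"ty":-0.04,"tz":0,"ax":0,"ay":0,"az":0,"hand":1},
  {"tx":0,"ty":-0.04,"tz":0,"ax":0,"ay":0,"az":0,"hand":1},
])

```text
time: 16.83
eef_pos: [542.4, 52.9, 177.2]
tool_rot: [-0.423, 0.566, -0.408, 0.578]
wrist_force: [1.3, -0.2, -0.2]
opening: -0.1
```

Emit:
jog_arm([
  {"tx":0,"ty":-0.04,"tz":0,"ax":0,"ay":0,"az":-6,"hand":0.7},
  {"tx":0,"ty":-0.02,"tz":0,"ax":0,"ay":0,"az":-6,"hand":0.6},
  {"tx":0,"ty":0,"tz":0,"ax":0,"ay":0,"az":-6,"hand":0.5},
  {"tx":0,"ty":0,"tz":0,"ax":0,"ay":0,"az":0,"hand":0.4},
])

```text
time: 17.17
eef_pos: [544.2, 40.8, 235.7]
tool_rot: [-0.508, 0.489, -0.495, 0.508]
wrist_force: [0.5, 1.6, -0.2]
opening: 48.3
```

```bash
python3 look.py 16 190 150 190 160 120 100 3.3; python3 - <<'E'
from pl import *
t=cv2.imread("pics/top16.png")
cv2.imwrite("pics/t16.png",cv2.resize(t[160:225,230:310],None,fx=9,fy=9,interpolation=2))
s=cv2.imread("pics/side16.png")
cv2.imwrite("pics/s16.png",cv2.resize(s[180:260,220:320],None,fx=8,fy=8,interpolation=2))
E
```

```text
17.2667 [543.1  38.4 233.3] [-0.2 -0.6  0.1] 50.92962197024153
```

View pics/t16.png

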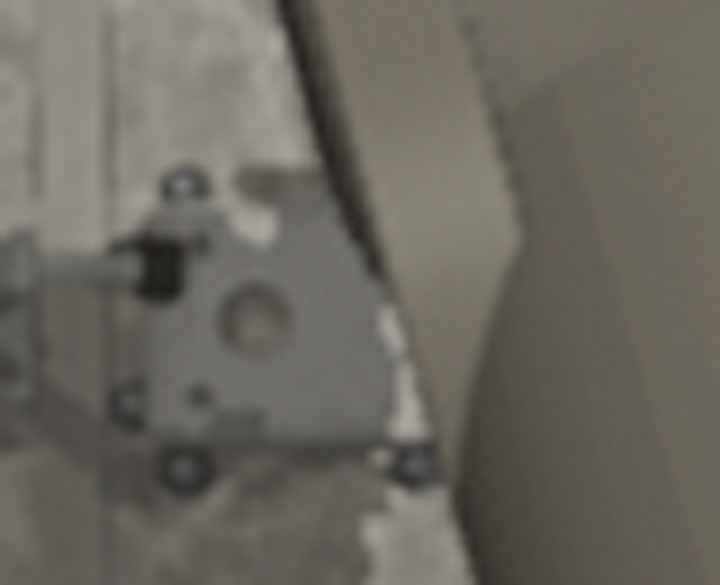

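View pics/s16.png

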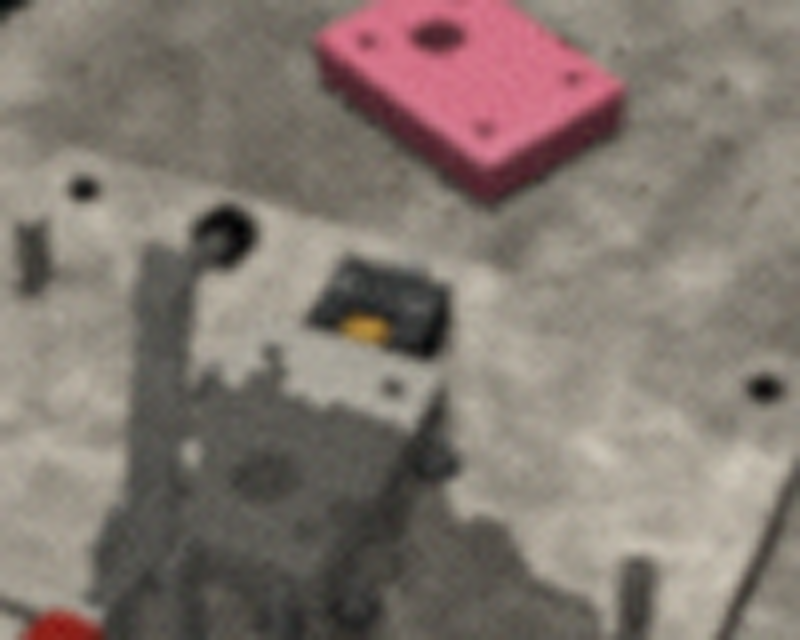

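```bash
python3 - <<'E'
from pl import *
g=pose(q)
for z in (37.5,43):
  P=g(np.array([[-43,-35,z],[-43,35,z],[57,35,z],[57,-35,z],[-20,41.5,31]]))
  print(z,((proj("side",P)-[220,180]+.44)*8).round().tolist(),((proj("top",P)-[230,160]+.44)*9).round().tolist())
import pl
from workcell import r
st=r.state()
th=1.3
for rr in(100,):
  X=103+rr*np.sin(th);Z=80+rr*np.cos(th);W=q[:2]+X*ex;print(W,Z)
plan([W[0],W[1],233],frame(-ey,lean=0,ldir=-ex))
E
```

```text
37.5 [[259.0, 310.0], [449.0, 368.0], [324.0, 580.0], [122.0, 514.0], [440.0, 434.0]] [[490.0, 198.0], [493.0, 439.0], [147.0, 444.0], [146.0, 204.0], [414.0, 464.0]]
43 [[258.0, 299.0], [449.0, 356.0], [323.0, 568.0], [121.0, 502.0], [440.0, 434.0]] [[489.0, 195.0], [493.0, 437.0], [145.0, 442.0], [144.0, 201.0], [414.0, 464.0]]
[535.85858978 314.74360718] 106.74988286245873
t 17.3 F [-0.2 -0.6  0.1] op 50.9 p [543.1  38.4 233.3]
tool shift mm [-276.4    0.5    1.2] |d|276 rot deg [-0.07  0.16 -0.04]
shift in target tool axes [-276.4    0.3    0.4]
```

Emit:
jog_arm([
  {"tx":-0.03,"ty":0,"tz":0,"ax":0,"ay":0.16,"az":0,"hand":0.4},
  {"tx":-0.04,"ty":0,"tz":0,"ax":0,"ay":0,"az":0,"hand":0.4},
  {"tx":-0.04,"ty":0,"tz":0,"ax":0,"ay":0,"az":0,"hand":0.4},
  {"tx":-0.04,"ty":0,"tz":0,"ax":0,"ay":0,"az":0,"hand":0.4},
  {"tx":-0.04,"ty":0,"tz":0,"ax":0,"ay":0,"az":0,"hand":0.4},
])

```text
time: 17.68
eef_pos: [538.3, 227.2, 232.3]
tool_rot: [0.506, -0.495, 0.494, -0.505]
wrist_force: [1.5, -0.3, 0.2]
opening: 51.4
```

Emit:
jog_arm([
  {"tx":-0.04,"ty":0,"tz":0,"ax":0,"ay":0,"az":0,"hand":0.4},
  {"tx":-0.03,"ty":0,"tz":0,"ax":0,"ay":0,"az":0,"hand":0.4},
  {"tx":-0.016,"ty":0,"tz":0,"ax":0,"ay":0,"az":0,"hand":0.4},
  {"tx":0,"ty":0,"tz":0,"ax":0,"ay":0,"az":0,"hand":0.4},
  {"tx":0,"ty":0,"tz":0,"ax":0,"ay":0,"az":0,"hand":0.4},
])

```text
time: 18.1
eef_pos: [536.3, 312.4, 231.9]
tool_rot: [0.507, -0.494, 0.493, -0.506]
wrist_force: [0.3, -0.1, -0.2]
opening: 51.0
```

```bash
cat > hd.py <<'E'
from pl import *
from workcell import r
st=r.state();e=st["eef_pos"]-np.r_[q[:2],0]
print("t %.2f TCP fixture x %.1f y %.1f z %.1f"%(st["time"],e[:2]@ex,e[:2]@ey,e[2]),"F(fix)",np.round([st["wrist_force"][:2]@ex,st["wrist_force"][:2]@ey,st["wrist_force"][2]],1),"op %.1f"%st["opening"])
print("rot err",(R.from_quat(st["tool_rot"]).inv()*R.from_matrix(frame(-ey,lean=0,ldir=-ex))).as_rotvec(degrees=True).round(2))
E
python3 hd.py; python3 look.py 17 150 100 160 140 120 150 3.3;python3 hd.py
```

```text
t 18.10 TCP fixture x 197.0 y -0.4 z 231.9 F(fix) [-0.1 -0.3 -0.2] op 51.0
rot err [ 0.09 -0.16 -0.01]
18.2 [537.  310.8 232.4] [ 0.2  0.3 -0.8] 50.923133163971016
t 18.20 TCP fixture x 195.4 y -1.0 z 232.4 F(fix) [ 0.3 -0.2 -0.8] op 50.9
rot err [ 0.03 -0.3   0.03]
```

View pics/c17.png

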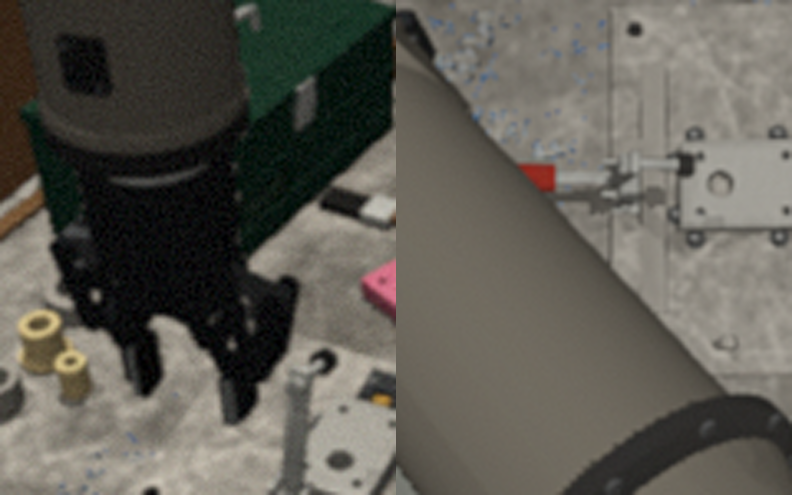

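Emit:
jog_arm([
  {"tx":-0.003,"ty":0.03,"tz":-0.001,"ax":0,"ay":0,"az":0,"hand":0.4},
  {"tx":0,"ty":0.035,"tz":0,"ax":0,"ay":0,"az":0,"hand":0.4},
  {"tx":0,"ty":0.035,"tz":0,"ax":0,"ay":0,"az":0,"hand":0.4},
  {"tx":0,"ty":0.02,"tz":0,"ax":0,"ay":0,"az":0,"hand":0.4},
  {"tx":0,"ty":0,"tz":0,"ax":0,"ay":0,"az":0,"hand":0.4},
])

```text
time: 18.62
eef_pos: [534.0, 312.2, 108.7]
tool_rot: [0.508, -0.495, 0.494, -0.503]
wrist_force: [-0.4, -0.7, 0.4]
opening: 50.9
```

```bash
python3 hd.py; python3 look.py 18 150 140 160 140 120 150 3.3;python3 hd.py
```

```text
t 18.62 TCP fixture x 196.8 y 1.9 z 108.7 F(fix) [-0.7  0.4  0.4] op 50.9
rot err [ 0.28 -0.31  0.2 ]
18.7167 [536.  314.5 113.4] [-0.7 -0.6  0.5] 51.124992522894935
t 18.72 TCP fixture x 199.1 y -0.1 z 113.4 F(fix) [-0.6  0.7  0.5] op 51.1
rot err [-0.01 -0.28  0.02]
```

View pics/c18.png

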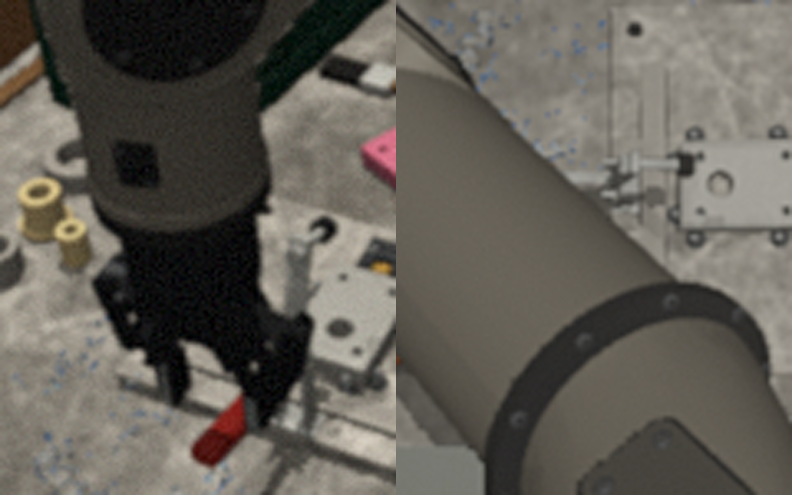

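Emit:
jog_arm([
  {"tx":0,"ty":0.01,"tz":0,"ax":0,"ay":0,"az":0,"hand":0.4},
  {"tx":0,"ty":0.014,"tz":0,"ax":0,"ay":0,"az":0,"hand":0.4},
  {"tx":0,"ty":0.012,"tz":0,"ax":0,"ay":0,"az":0,"hand":0.4},
  {"tx":0,"ty":0,"tz":0,"ax":0,"ay":0,"az":0,"hand":0.4},
])

```text
time: 19.05
eef_pos: [534.6, 314.7, 74.8]
tool_rot: [0.507, -0.494, 0.494, -0.505]
wrist_force: [-0.7, -0.8, -0.7]
opening: 51.1
```

```bash
python3 hd.py; python3 look.py 19 150 140 160 140 120 150 3.3;python3 hd.py
```

```text
t 19.05 TCP fixture x 199.4 y 1.2 z 74.8 F(fix) [-0.8  0.7 -0.7] op 51.1
rot err [ 0.08 -0.19  0.09]
19.15 [535.2 315.6  76.7] [ 0.5  1.7 -0.4] 51.26107284397016
t 19.15 TCP fixture x 200.2 y 0.6 z 76.7 F(fix) [ 1.7 -0.5 -0.4] op 51.3
rot err [ 0.01 -0.18  0.02]
```

View pics/c19.png

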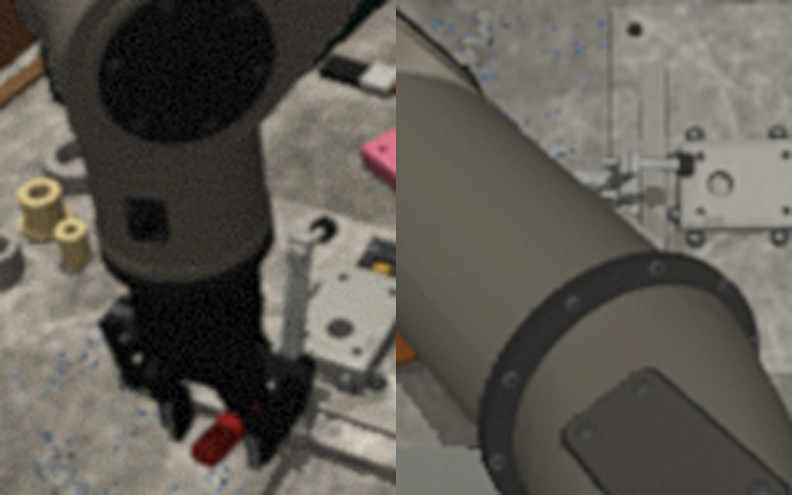

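Emit:
jog_arm([
  {"tx":0,"ty":0,"tz":0,"ax":0,"ay":0,"az":0,"hand":0.6},
  {"tx":0,"ty":0,"tz":0,"ax":0,"ay":0,"az":0,"hand":0.85},
  {"tx":0,"ty":0,"tz":0,"ax":0,"ay":0,"az":0,"hand":0.85},
  {"tx":0,"ty":0,"tz":0,"ax":0,"ay":0,"az":0,"hand":0.85},
  {"tx":0,"ty":0,"tz":0,"ax":0,"ay":0,"az":0,"hand":0.85},
], squeeze=25)

```text
time: 19.57
eef_pos: [535.4, 316.1, 77.5]
tool_rot: [-0.506, 0.494, -0.494, 0.506]
wrist_force: [-2.9, 1.3, 1.3]
opening: 20.8
```

```bash
python3 hd.py
```

```text
t 19.57 TCP fixture x 200.7 y 0.4 z 77.5 F(fix) [1.4 2.8 1.3] op 20.8
rot err [-0.06 -0.16 -0.02]
```

Emit:
jog_arm([
  {"tx":0.0034,"ty":-0.0095,"tz":0,"ax":0,"ay":0,"az":0,"hand":0.85},
  {"tx":0.0039,"ty":-0.0093,"tz":0,"ax":0,"ay":0,"az":0,"hand":0.85},
  {"tx":0.005,"ty":-0.0088,"tz":0,"ax":0,"ay":0,"az":0,"hand":0.85},
  {"tx":0.0059,"ty":-0.0082,"tz":0,"ax":0,"ay":0,"az":0,"hand":0.85},
  {"tx":0,"ty":0,"tz":0,"ax":0,"ay":0,"az":0,"hand":0.85},
])

```text
time: 19.98
eef_pos: [536.0, 295.9, 114.6]
tool_rot: [-0.506, 0.494, -0.495, 0.506]
wrist_force: [-3.3, -0.9, -2.1]
opening: 20.5
```

```bash
python3 hd.py; python3 look.py 20 150 100 160 140 120 150 3.3;python3 hd.py
```

```text
t 19.98 TCP fixture x 180.5 y 0.3 z 114.6 F(fix) [-0.8  3.3 -2.1] op 20.5
rot err [-0.06 -0.26  0.03]
20.0833 [536.  296.6 113.8] [-3.3 -1.  -0.2] 21.212146297108724
t 20.08 TCP fixture x 181.2 y 0.4 z 113.8 F(fix) [-0.9  3.4 -0.2] op 21.2
rot err [-0.06 -0.23  0.02]
```

View pics/c20.png

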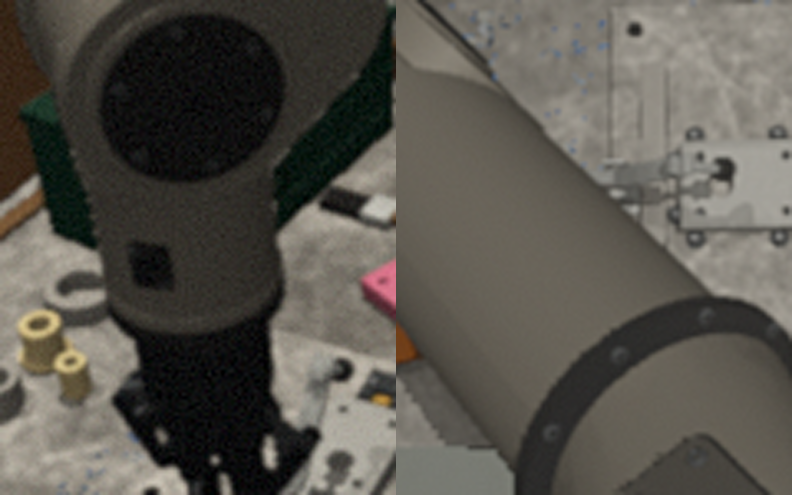

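Emit:
jog_arm([
  {"tx":0.0068,"ty":-0.0075,"tz":0,"ax":0,"ay":0,"az":0,"hand":0.85},
  {"tx":0.0073,"ty":-0.0069,"tz":0,"ax":0,"ay":0,"az":0,"hand":0.85},
  {"tx":0.008,"ty":-0.006,"tz":0,"ax":0,"ay":0,"az":0,"hand":0.85},
  {"tx":0.0086,"ty":-0.0054,"tz":0,"ax":0,"ay":0,"az":0,"hand":0.85},
  {"tx":0,"ty":0,"tz":0,"ax":0,"ay":0,"az":0,"hand":0.85},
])

```text
time: 20.5
eef_pos: [536.9, 264.9, 140.2]
tool_rot: [-0.505, 0.494, -0.495, 0.506]
wrist_force: [-3.7, -0.6, 0.4]
opening: 20.8
```

```bash
python3 hd.py; python3 look.py 21 150 100 160 140 120 150 3.3;python3 hd.py
```

```text
t 20.50 TCP fixture x 149.5 y 0.3 z 140.2 F(fix) [-0.5  3.7  0.4] op 20.8
rot err [-0.08 -0.28  0.01]
20.6 [536.9 265.9 139.7] [-3.9  0.8  1.7] 20.590847038271757
t 20.60 TCP fixture x 150.5 y 0.3 z 139.7 F(fix) [0.9 3.8 1.7] op 20.6
rot err [-0.09 -0.24  0.  ]
```

View pics/c21.png

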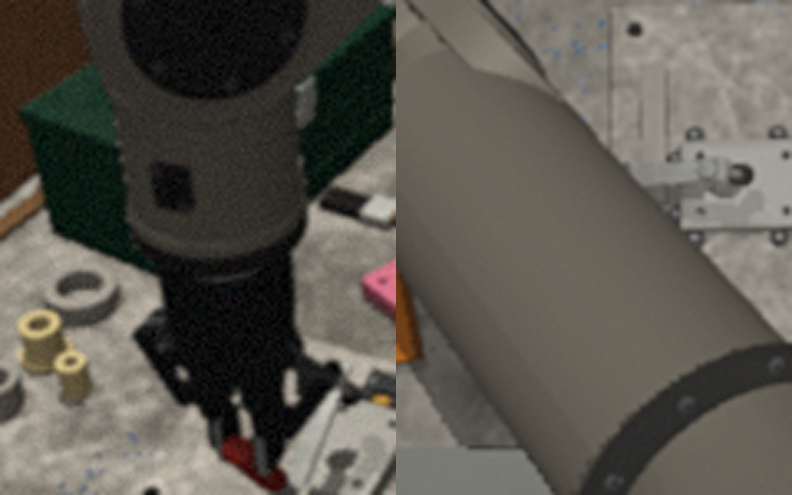

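Emit:
jog_arm([
  {"tx":0.0085,"ty":-0.0044,"tz":0,"ax":0,"ay":0,"az":0,"hand":0.85},
  {"tx":0.0095,"ty":-0.0035,"tz":0,"ax":0,"ay":0,"az":0,"hand":0.85},
  {"tx":0.0097,"ty":-0.0025,"tz":0,"ax":0,"ay":0,"az":0,"hand":0.85},
  {"tx":0,"ty":0,"tz":0,"ax":0,"ay":0,"az":0,"hand":0.85},
])

```text
time: 20.93
eef_pos: [537.7, 237.1, 150.4]
tool_rot: [-0.505, 0.494, -0.495, 0.506]
wrist_force: [-3.7, 0.8, 7.8]
opening: 20.9
```

```bash
python3 hd.py
```

```text
t 20.93 TCP fixture x 121.7 y 0.3 z 150.4 F(fix) [0.9 3.7 7.8] op 20.9
rot err [-0.09 -0.29  0.01]
```

Emit:
jog_arm([
  {"tx":0.005,"ty":-0.0012,"tz":0,"ax":0,"ay":0,"az":0,"hand":0.85},
  {"tx":0.005,"ty":-0.001,"tz":0,"ax":0,"ay":0,"az":0,"hand":0.85},
  {"tx":0.004,"ty":-0.0003,"tz":0,"ax":0,"ay":0,"az":0,"hand":0.85},
  {"tx":0,"ty":0,"tz":0,"ax":0,"ay":0,"az":0,"hand":0.85},
])

```text
time: 21.27
eef_pos: [538.1, 224.0, 152.3]
tool_rot: [-0.505, 0.494, -0.495, 0.506]
wrist_force: [-2.6, 1.5, 8.9]
opening: 21.0
```

Emit:
jog_arm([
  {"tx":0.0025,"ty":-0.0002,"tz":0,"ax":0,"ay":0,"az":0,"hand":0.85},
  {"tx":0,"ty":0,"tz":0,"ax":0,"ay":0,"az":0,"hand":0.85},
])

```text
time: 21.43
eef_pos: [538.1, 221.9, 152.5]
tool_rot: [-0.505, 0.494, -0.494, 0.506]
wrist_force: [-1.6, 0.1, 8.5]
opening: 21.0
```

```bash
python3 hd.py;python3 look.py 22 150 100 200 140 120 150 3.3;python3 hd.py
```

```text
t 21.43 TCP fixture x 106.5 y 0.3 z 152.5 F(fix) [0.1 1.6 8.5] op 21.0
rot err [-0.09 -0.22 -0.01]
21.5333 [538.1 221.9 152.5] [-1.6  2.2  9.7] 20.524434569263068
t 21.53 TCP fixture x 106.5 y 0.3 z 152.5 F(fix) [2.2 1.6 9.7] op 20.5
rot err [-0.09 -0.22  0.01]
```

View pics/c22.png

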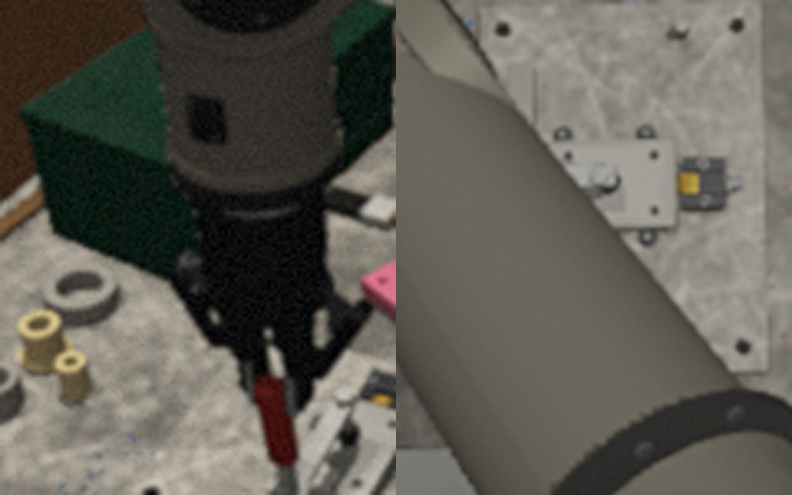

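Emit:
jog_arm([
  {"tx":0.002,"ty":0,"tz":0,"ax":0,"ay":0,"az":0,"hand":0.85},
  {"tx":0,"ty":0,"tz":0,"ax":0,"ay":0,"az":0,"hand":0.85},
])

```text
time: 21.7
eef_pos: [538.2, 220.1, 152.5]
tool_rot: [-0.505, 0.494, -0.494, 0.506]
wrist_force: [-2.3, 1.8, 9.4]
opening: 21.1
```

Emit:
jog_arm([
  {"tx":0.002,"ty":0,"tz":0,"ax":0,"ay":0,"az":0,"hand":0.85},
  {"tx":0,"ty":0,"tz":0,"ax":0,"ay":0,"az":0,"hand":0.85},
])

```text
time: 21.87
eef_pos: [538.3, 218.2, 152.6]
tool_rot: [-0.505, 0.494, -0.494, 0.506]
wrist_force: [-2.3, 2.1, 10.0]
opening: 21.1
```

```bash
python3 hd.py
```

```text
t 21.87 TCP fixture x 102.7 y 0.2 z 152.6 F(fix) [ 2.1  2.3 10. ] op 21.1
rot err [-0.11 -0.21 -0.02]
```

Emit:
jog_arm([
  {"tx":0.0015,"ty":0,"tz":0,"ax":0,"ay":0,"az":0,"hand":0.85},
  {"tx":0,"ty":0,"tz":0,"ax":0,"ay":0,"az":0,"hand":0.85},
])

```text
time: 22.03
eef_pos: [538.3, 216.7, 152.6]
tool_rot: [-0.505, 0.494, -0.494, 0.507]
wrist_force: [-3.0, 2.9, 10.3]
opening: 20.9
```

Emit:
jog_arm([
  {"tx":0.0015,"ty":0,"tz":0,"ax":0,"ay":0,"az":0,"hand":0.85},
  {"tx":0,"ty":0,"tz":0,"ax":0,"ay":0,"az":0,"hand":0.85},
])

```text
time: 22.2
eef_pos: [538.4, 215.2, 152.6]
tool_rot: [-0.505, 0.494, -0.494, 0.507]
wrist_force: [-2.6, 2.6, 9.9]
opening: 21.2
```

```bash
python3 hd.py
```

```text
t 22.20 TCP fixture x 99.8 y 0.2 z 152.6 F(fix) [2.7 2.5 9.9] op 21.2
rot err [-0.11 -0.21 -0.02]
```

```bash
python3 look.py 23 200 170 230 160 80 100 5; python3 - <<'E'
from pl import *
g=pose(q)
for th in(0.0,0.05,.1,.15):
    pad=(103-91*np.cos(th)-43.5*np.sin(th),0,80+91*np.sin(th)-43.5*np.cos(th))
    sp=(103-91*np.cos(th),0,80+91*np.sin(th))
    h=[(103+k*np.sin(th),0,80+k*np.cos(th)) for k in(45,120)]
    W=g(np.array([pad,sp]+h));print(th,((proj("side",W)-[200,170]+.4)*5).round().tolist(),((proj("top",W)-[230,160]+.4)*5+[400,0]).round().tolist())
E
```

```text
22.3 [538.4 215.2 152.6] [-1.6  1.6 10.9] 21.019311944910054
0.0 [[277.0, 332.0], [274.0, 273.0], [185.0, 334.0], [174.0, 214.0]] [[567.0, 178.0], [562.0, 168.0], [369.0, 160.0], [345.0, 139.0]]
0.05 [[278.0, 323.0], [274.0, 267.0], [183.0, 337.0], [167.0, 223.0]] [[571.0, 177.0], [561.0, 167.0], [364.0, 160.0], [332.0, 140.0]]
0.1 [[280.0, 315.0], [273.0, 261.0], [181.0, 341.0], [161.0, 233.0]] [[574.0, 176.0], [560.0, 166.0], [360.0, 160.0], [319.0, 140.0]]
0.15 [[281.0, 306.0], [272.0, 255.0], [178.0, 345.0], [154.0, 243.0]] [[576.0, 175.0], [558.0, 165.0], [355.0, 160.0], [306.0, 140.0]]
```

View pics/c23.png

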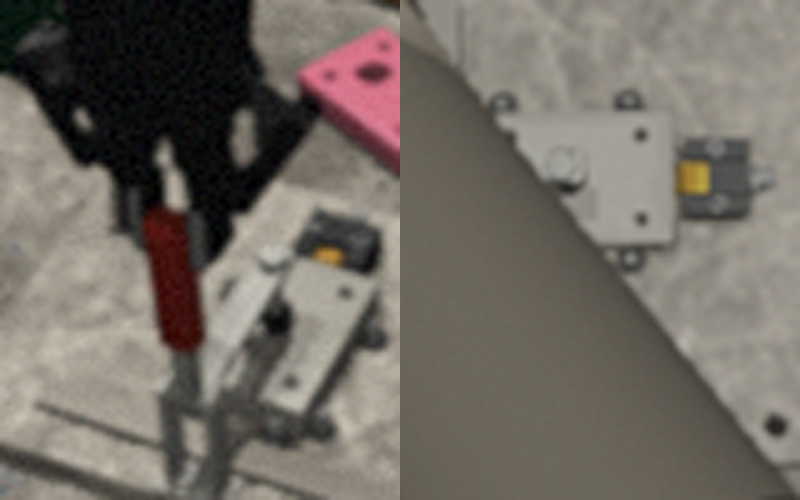

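Emit:
jog_arm([
  {"tx":0.0015,"ty":0,"tz":0,"ax":0,"ay":0,"az":0,"hand":0.85},
  {"tx":0,"ty":0,"tz":0,"ax":0,"ay":0,"az":0,"hand":0.85},
])

```text
time: 22.47
eef_pos: [538.5, 213.7, 152.6]
tool_rot: [-0.505, 0.494, -0.494, 0.507]
wrist_force: [-2.0, 2.7, 10.7]
opening: 21.0
```

Emit:
jog_arm([
  {"tx":0.0015,"ty":0,"tz":0,"ax":0,"ay":0,"az":0,"hand":0.85},
  {"tx":0,"ty":0,"tz":0,"ax":0,"ay":0,"az":0,"hand":0.85},
])

```text
time: 22.63
eef_pos: [538.5, 212.1, 152.6]
tool_rot: [-0.505, 0.494, -0.494, 0.506]
wrist_force: [-1.4, 1.5, 10.4]
opening: 20.8
```

Emit:
jog_arm([
  {"tx":0.0015,"ty":0,"tz":0,"ax":0,"ay":0,"az":0,"hand":0.85},
  {"tx":0,"ty":0,"tz":0,"ax":0,"ay":0,"az":0,"hand":0.85},
])

```text
time: 22.8
eef_pos: [538.5, 211.3, 152.6]
tool_rot: [-0.505, 0.494, -0.494, 0.507]
wrist_force: [-0.7, 5.5, 8.2]
opening: 20.7
```

```bash
python3 hd.py
```

```text
t 22.80 TCP fixture x 95.9 y 0.2 z 152.6 F(fix) [5.5 0.5 8.2] op 20.7
rot err [-0.12 -0.19 -0.06]
```

Contact starts. Push on a bit.

Emit:
jog_arm([
  {"tx":0.0015,"ty":0,"tz":0,"ax":0,"ay":0,"az":0,"hand":0.85},
  {"tx":0,"ty":0,"tz":0,"ax":0,"ay":0,"az":0,"hand":0.85},
])

```text
time: 22.97
eef_pos: [538.5, 211.1, 152.6]
tool_rot: [-0.505, 0.494, -0.494, 0.508]
wrist_force: [0.4, 12.1, 3.8]
opening: 21.3
```

Emit:
jog_arm([
  {"tx":0.001,"ty":0,"tz":0,"ax":0,"ay":0,"az":0,"hand":0.85},
  {"tx":0,"ty":0,"tz":0,"ax":0,"ay":0,"az":0,"hand":0.85},
])

```text
time: 23.13
eef_pos: [538.5, 211.1, 152.6]
tool_rot: [-0.505, 0.494, -0.493, 0.508]
wrist_force: [1.4, 16.9, 0.7]
opening: 20.6
```

```bash
python3 hd.py;python3 look.py 24 200 170 230 160 80 100 5
```

```text
t 23.13 TCP fixture x 95.7 y 0.2 z 152.6 F(fix) [16.8 -1.9  0.7] op 20.6
rot err [-0.16 -0.09 -0.22]
23.2333 [538.5 211.1 152.6] [ 2.1 17.   1.3] 20.58109133519671
```

View pics/c24.png

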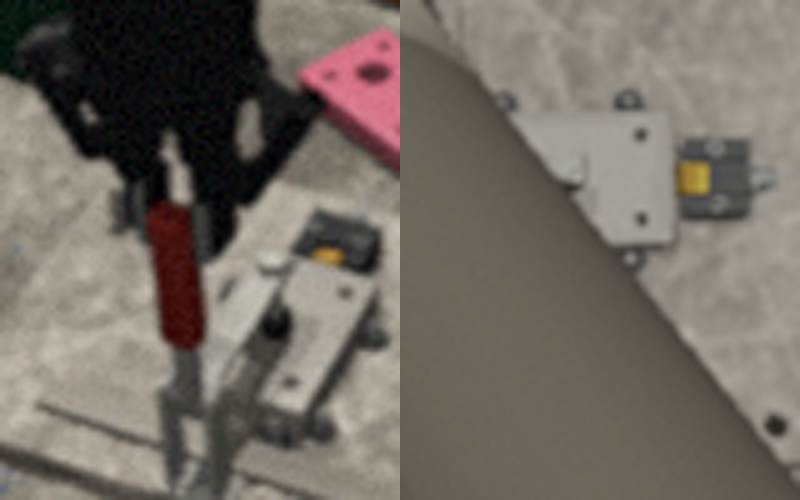

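Emit:
jog_arm([
  {"tx":-0.001,"ty":0,"tz":0,"ax":0,"ay":0,"az":0,"hand":0.85},
  {"tx":0,"ty":0,"tz":0,"ax":0,"ay":0,"az":0,"hand":0.7},
  {"tx":0,"ty":0,"tz":0,"ax":0,"ay":0,"az":0,"hand":0.5},
  {"tx":0,"ty":0,"tz":0,"ax":0,"ay":0,"az":0,"hand":0.3},
  {"tx":0,"ty":0,"tz":0,"ax":0,"ay":0,"az":0,"hand":0.3},
])

```text
time: 23.65
eef_pos: [538.1, 208.7, 151.6]
tool_rot: [0.506, -0.494, 0.494, -0.506]
wrist_force: [0.2, 0.8, -0.1]
opening: 59.7
```

Emit:
jog_arm([
  {"tx":0,"ty":-0.01,"tz":0,"ax":0,"ay":0,"az":0,"hand":0.3},
  {"tx":0,"ty":-0.025,"tz":0,"ax":0,"ay":0,"az":0,"hand":0.3},
  {"tx":0,"ty":-0.035,"tz":0,"ax":0,"ay":0,"az":0,"hand":0.3},
  {"tx":0,"ty":-0.035,"tz":0,"ax":0,"ay":0,"az":0,"hand":0.3},
  {"tx":0,"ty":-0.035,"tz":0,"ax":0,"ay":0,"az":0,"hand":0.3},
])

```text
time: 24.07
eef_pos: [537.5, 209.4, 294.2]
tool_rot: [-0.506, 0.494, -0.494, 0.506]
wrist_force: [0.8, 0.1, 0.9]
opening: 59.9
```

Emit:
jog_arm([
  {"tx":-0.02,"ty":-0.02,"tz":0,"ax":0,"ay":0,"az":0,"hand":0.3},
  {"tx":-0.035,"ty":0,"tz":0,"ax":0,"ay":0,"az":0,"hand":0.3},
  {"tx":-0.035,"ty":0,"tz":0,"ax":0,"ay":0,"az":0,"hand":0.3},
  {"tx":-0.03,"ty":0,"tz":0,"ax":0,"ay":0,"az":0,"hand":0.3},
  {"tx":0,"ty":0,"tz":0,"ax":0,"ay":0,"az":0,"hand":0.3},
])

```text
time: 24.48
eef_pos: [532.9, 335.6, 312.5]
tool_rot: [-0.507, 0.493, -0.492, 0.508]
wrist_force: [-0.8, 1.0, -0.3]
opening: 60.1
```

```bash
python3 hd.py;python3 look.py 25 200 170 230 160 80 100 5
```

```text
t 24.48 TCP fixture x 220.3 y 2.4 z 312.5 F(fix) [ 1.   0.7 -0.3] op 60.1
rot err [-0.    0.17 -0.16]
24.5833 [534.5 330.6 312.2] [ 0.6 -1.1  0.6] 59.892780324561855
```

View pics/c25.png

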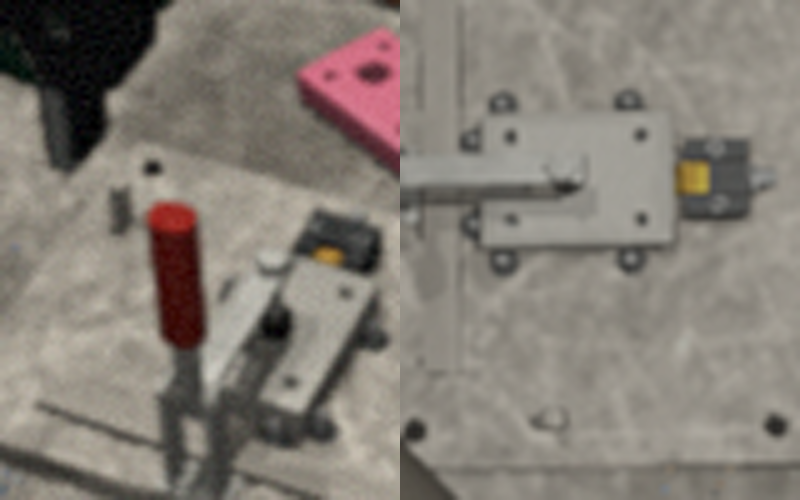

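Emit:
jog_arm([
  {"tx":0,"ty":0,"tz":0,"ax":0,"ay":0,"az":0,"hand":0.3},
  {"tx":0,"ty":0,"tz":0,"ax":0,"ay":0,"az":0,"hand":0.3},
  {"tx":0,"ty":0,"tz":0,"ax":0,"ay":0,"az":0,"hand":0.3},
])

```text
time: 24.83
eef_pos: [535.5, 328.3, 312.2]
tool_rot: [-0.505, 0.494, -0.495, 0.506]
wrist_force: [-0.1, -0.5, -0.5]
opening: 59.9
```

```bash
python3 look.py 26 150 200 230 160 80 100 4; python3 - <<'E'
import cv2
a=cv2.imread("pics/top0.png");b=cv2.imread("pics/top26.png");s=cv2.imread("pics/side26.png")
f=lambda i:cv2.resize(i[120:300,340:440],None,fx=2.5,fy=2.5,interpolation=2)
g=cv2.resize(s[200:330,150:250],(250,450))
cv2.imwrite("pics/cmp.png",cv2.hconcat([f(a),f(b),g]))
E
```

```text
24.9333 [535.4 328.7 312.1] [ 0.5 -0.8  0.8] 60.28345711060971
```

View pics/cmp.png

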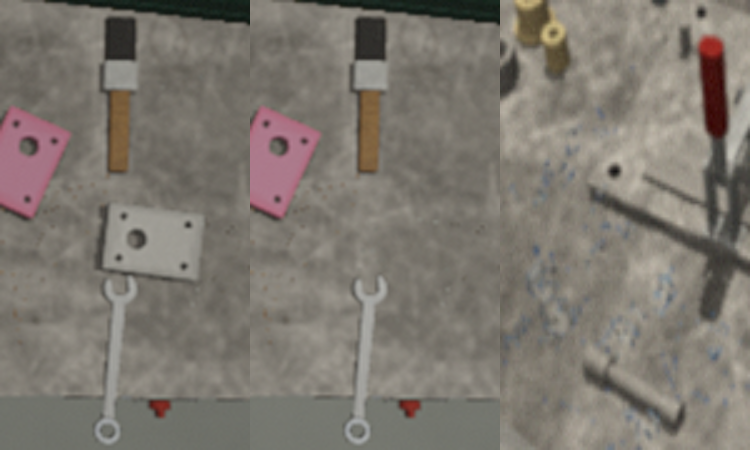

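The brush, spanner and gauge lie unmoved, and the grip stands upright, clear of the hand. Handing in.

```bash
python3 -c "
from workcell import workorder
print(workorder.sign_off())"
```

```text
the job is handed in; nothing more can be done
None
```

The block is in the nest with the toggle clamp closed on it, and I handed the job in at about 25 s of the 72 s allowed. `sign_off` reports no verdict.

**What I did:** I gripped the block across its 70 mm with the hand leaning 18° to clear the open clamp pad. I brought it in low from the front, let it down between the pins and past the pusher until it went hard on the buttons, and released it. I pressed its front once more with shut fingers, then swung the clamp down by the red grip and withdrew.

**Last checks:**
- **Block:** It went hard on the buttons at an underside height of about 17.7 mm, against 17.5 mm nominal. The second press went hard at 14 N. In both pictures the edges match the home outline to about 1–2 mm.
- **Clamp:** The grip ran to a hard stop, with the force rising to 17 N and no further travel. The pad sits on the block and the grip stands upright. I judged the angle only from the pictures and that stop, as near 0.
- **Bystanders:** The brush and spanner look the same before and after. I never went near the plug gauge and it shows undisturbed. The robot is clear of everything.

**What disagreed:**
- **Fingertips:** They stood about 20–30 mm behind the stated TCP, so I set heights by force and picture instead.
- **Fixture position:** The two cameras differed by about 5 mm along the fixture's length, so I used the top camera.
- **Bench load at pickup:** My first closing of the fingers loaded the bench with about 40 N, right at the arm and gripper-body limit. I think it was finger contact. I eased off and regripped higher.

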